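Rehang the lift-off door of a control box

TASK

Take the loose door out of its stand and lower both of its hinge knuckles gently onto the two upright hinge pins of the control box, without forcing it down on the pins, until it sits fully home on both; then let go and swing the door shut against the rim. The hinge plate is clamped somewhere along its slots, so feel for the pins, and leave the other things on the bench where they are.

Things in the scene. Friction and masses are not known exactly. Their poses are not given: they have to be found in the camera images.
- door: Loose door: grey panel 120 wide, 140 high, 10 mm thick, 0.3 kg (+-25 %), two dark hinge knuckles (upright tubes) beside one upright edge. Origin: on the knuckle axis, level with the panel's lower edge; z up; the panel runs along -y, 14 to 134 mm from the axis; -x is its outer face (vent slots, round lock). Starts upright and loose in the stand's slot, knuckles away from the robot.
- knuckle_low (a point): Centre of the lower mouth of the door's lower knuckle, 26 mm above the panel's lower edge. Each knuckle is a tube open at both ends: outside diameter 20, bore 12, length 16 mm.
- knuckle_high (a point): Centre of the lower mouth of the door's upper knuckle, 70 mm above the lower one.
- door_top (a point): On the door's top edge, mid-thickness, 70 mm from the knuckle axis: about above the centre of mass, a good place to grip the 10 mm panel from above.
- door_edge (a point): Middle of the panel's free upright edge, on its inner face: 134 mm from the knuckle axis, 70 mm above the lower edge. The hung door swings freely, held only by slight friction; open by an angle a, the panel points from the pins along the box's -y turned by a towards the box's -x (the robot).
- control_box: Fixed grey control box, 90 deep (x), 168 wide (y), 160 mm high; origin at the centre of its underside; its open front faces its own -x, towards the robot. A dark hinge plate, screwed through level slots at the left (+y) of the front, carries two lugs with upright steel pins, one 70 mm above the other. Each lug is 20 wide, 8 mm thick, so the lower knuckle must come in from the side, between lower pin and upper lug.
- hinge_nominal (a point): Fixed to the box at x -63, y +65, z 36 mm: top of the lower lug, on the pin axis, if the hinge plate were in mid-slot. The plate is clamped, immovable, up to 6.5 mm to either side along the box's y; its place is not reported: feel or look for it. Pins: diameter 10, standing 19 mm above the lug tops (z 36 and 106 mm), last 5 mm tapering to 8. Home: knuckle undersides rest on the lug tops.
- rim_face (a point): Fixed to the box: middle of the front face of the rim round its opening, at x -56, y -10, z 80 mm. The rim stands 11 mm off the box's front and stops the shut door; with door and box axes parallel the door's inner face is 2 mm in front of it. Behind and above the box, at about 0.65 m ahead of the robot, the front of the bench shelf crosses the bench: keep hand and arm in front of it.
- stand: Fixed black stand, 70 x 100 mm, origin at the centre of its underside; a slot 13 mm wide runs along its y between two rails whose tops are 36 mm up; the slot's floor is 12 mm up. The door stands in it with its knuckle axis at about y = +74 mm of the stand, axes nearly parallel.
- pliers: Bystander: grey pliers, 137 mm long, lying on the bench.
- tape: Bystander: black roll of insulating tape, 52 mm across, 19 mm high.
- spool: Bystander: solder spool, 47 mm across, 52 mm high, standing.
- amber_driver: Bystander: screwdriver with an amber handle, 158 mm long, lying on the bench.

How it is judged:
By the outcome, as a careful person would: the job done as asked, in the order asked, and still so for the second after the job is handed in, with the robot touching nothing.
It also fails if it takes over 72 s, if anything falls off the work surface, if the arm or the gripper's body presses on something with over 40 N, if the wrist force passes 120 N, or if a joint passes its speed limit or range.

ROBOT

A 7-joint arm with a two-finger parallel gripper is mounted at the origin on a cart in front of the work surface, level with it; the furniture and walls round the work are solid. World frame = base frame: x ahead of the robot, y to its left, z up, the work surface at z = 0. Lengths are in m, angles in degrees, forces in N, time in s.
With the tool pointing down it reaches from about 0.425 to 0.925 m from the base axis. Payload 6.8 kg.
Tool frame: the origin (TCP) lies at the very end of the fingers, on their centre line; the grasp point (between the pads) lies 19 mm behind it (ctrl.grip_depth is the distance from the TCP to the grasp point, in m); z points along the fingers, y is the line along which they close (so a half turn about z gives the same grasp; the last joint's range is limited). The gripper opens to 88 mm and grips with 3 to 60 N. Pads are 20 mm wide; open, the fingers measure 115 mm over their backs; the gripper's body (75 mm by 178 mm) begins 61 mm behind the grasp point.
Start: joints at [-80.965, 27.33, 1.283, 89.118, -0.659, 63.558, -4.761], TCP at [0.177, 0.651, 0.223] pointing down, gripper open.
Joint ranges: [-169.35, 169.35], [-19.33, 120.38], [-80.79, 83.38], [13.8, 139.57], [-78.32, 258.32], [9.67, 109.79], [-169.56, 169.56]. Speed limits (degrees/s): [136.94, 136.94, 180, 180, 180, 180, 180].

INTERFACE

Orientations are given as [roll, pitch, yaw] about the fixed x, y, z axes, in that order (R = Rz(yaw) Ry(pitch) Rx(roll)).
In Python, from rig import ctrl, vision, ticket gives the robot as it stands.
- The arm moves only by the tool move_arm, never from a script. Its argument "rows" is a list that holds one entry, the list of rows, each a list of 6 numbers: the shift along the tool's x, y, z as a fraction of full scale, then the turn, a rotation vector about the tool's x, y, z as a fraction of full scale. A call has 1 to 12 rows; each row is the pose to reach, as a shift and turn from the pose commanded when the call began, along the tool's axes at that moment; what a row does not reach only later rows make up. Full scale, the value 1, is 30 cm for a shift and 60 degrees for a turn. A row lasts 1/12 s, in which the tool goes at most 41.7 mm and 7.16 degrees, less where a joint would pass 70% of its speed; a pose out of reach is approached as far as the arm can. A call with a number of a shift or a turn outside -1 to 1 is refused whole. A call with a gripper value outside its range is refused whole. "grip" is the opening, from 0 (shut) to 1 (fully open), set as the call begins (left out, the last holds). The fingers move at their own pace and stop on an object; "squeeze" is the grip in N (left out, the last holds). Time passes only in rows, so rows that repeat a pose let the fingers close. It gives the time, the measured TCP pose, the force, the opening and the grip force at its end, in the units of the state.
- ctrl.sense(): the state, without advancing time (a new reading comes with each control period).
- vision.snapshot(name): name is "scene" or "top" or "wrist"; returns a dict with "img" (480x640x3 uint8, red, green, blue), "fx", "fy", "cx", "cy" (pixels), "T" (4x4, takes a point from camera to world coordinates). Camera axes: x right, y up, looking along -z (the intrinsics and any distortion apply to the point x, -y, -z); pixel columns grow to the right and rows downward; lengths in m; the calibration is good to about 2 mm. The wrist camera is an equidistant fisheye: a pixel r from the principal point sees the ray r / f radians off the axis. A picture is of the moment at which its call begins. There is no depth.
- ticket.sign_off(): hands the job in; it is judged then, once.
The state is a dict: "time_s": time; "joints": joint angles; "qd": joint speeds; "tau": joint torques, N m; "tool_pos": TCP position; "eef_rot": TCP orientation; "wrist_force": force on the tool from outside, world axes, zero at the start; "ft_torque": the same for the moment, N m; "opening": finger opening in m; "grip_force": force on a finger pad.
Only numpy, scipy, OpenCV 4.12 (cv2) and the standard library are available. Lean on these libraries where they do the work, as an engineer would, in place of code of your own. Each camera call takes 0.05 s, during which the arm holds its last target. There are 200 camera calls.

## Working session

There is one attempt and no reset: what is moved stays moved. The work goes in short steps, Python scripts to look and compute and a tool call to move; the robot and the scene stay as the last step left them, time stands still between calls to the robot, and variables do not carry over. Pictures are saved under pics/ and viewed, at most 10 in all, crops included, and the job is handed in when it is done.

Besides the shell and the picture viewer there is one more tool, called after ">>>" in YAML: its name, and indented under it one key for each argument. move_arm: Moves the arm, as the interface text tells. Its arguments: {"type":"object","properties":{"rows":{"type":"array"},"grip":{"type":"number"},"squeeze":{"type":"number"}},"required":["rows"]}

```bash
mkdir -p pics; ls; python3 - <<'E'
from rig import ctrl,vision
import cv2,json,numpy as np
print(ctrl.sense())
for n in ("scene","top"):
    s=vision.snapshot(n); cv2.imwrite(f"pics/{n}0.png",s["img"][...,::-1])
    np.save(f"{n}0.npy",s,allow_pickle=True)
    print(n,s["fx"],s["fy"],s["cx"],s["cy"],np.round(s["T"],3).tolist(),s.keys())
E
```

```text
pics
{'time_s': 0.0, 'joints': array([-80.96495778,  27.37579333,   1.28276559,  89.17641588,
        -0.66028238,  63.55662813,  -4.76102341]), 'qd': array([-0.05555189,  0.07072565, -0.0645283 , -0.00260395,  0.04155111,
       -0.02006307, -0.00046349]), 'tau': array([ 6.62842103e-05, -5.82851601e+01,  1.53469015e+00, -2.72608423e+01,
       -5.43329422e-02,  1.71527197e-02,  1.65447555e-04]), 'tool_pos': array([0.17718699, 0.65072556, 0.22169665]), 'eef_rot': array([-1.79898821e+02,  7.55621809e-03,  1.64769704e+02]), 'wrist_force': array([-0.07553975, -0.12374389,  0.48982239]), 'ft_torque': array([-0.02763258, -0.01509887, -0.00597542]), 'grip_force': 0.0, 'opening': 0.08782855986120908}
scene 528.2512982526222 528.2512982526222 312.8014719351602 238.1661400164621 [[0.509, 0.628, -0.589, -0.412], [-0.86, 0.385, -0.334, -0.481], [0.017, 0.677, 0.736, 1.238], [0.0, 0.0, 0.0, 1.0]] dict_keys(['img', 'fx', 'fy', 'cx', 'cy', 'T'])
top 501.0655518939612 501.0655518939612 313.7965730838156 242.6353840332666 [[0.029, 0.99, -0.136, 0.331], [-1.0, 0.028, -0.004, 0.018], [0.0, 0.136, 0.991, 1.223], [0.0, 0.0, 0.0, 1.0]] dict_keys(['img', 'fx', 'fy', 'cx', 'cy', 'T'])
```

View pics/scene0.png

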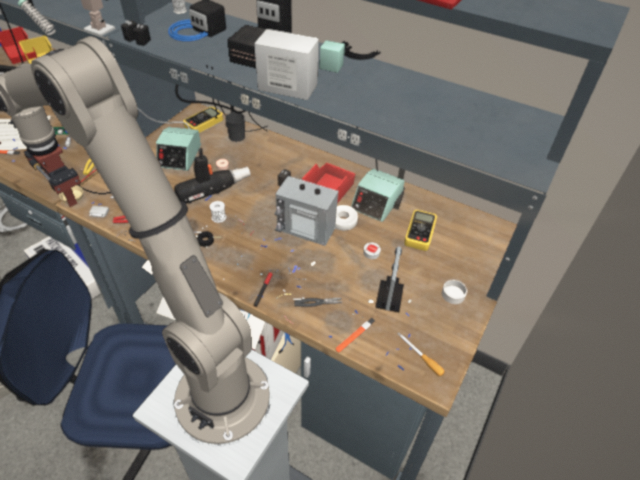

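View pics/top0.png

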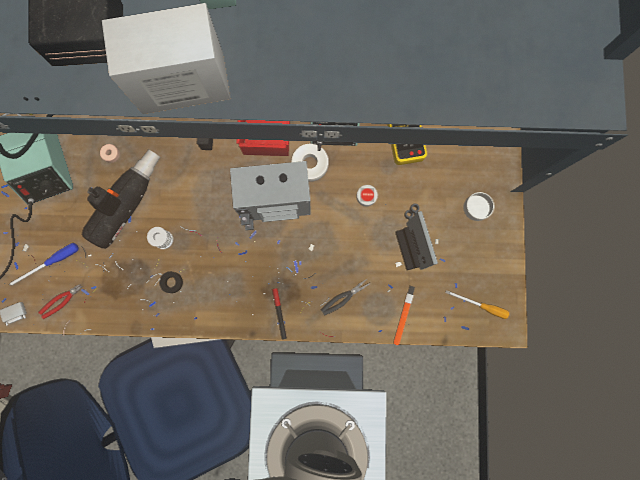

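The scene view shows the box at about (308,210) and the black stand with the upright door at (393,280). In the top view the box is at (270,190) with its hinge at (246,218), and the stand and door are at (415,240).

```bash
cat > h.py <<'E'
import numpy as np,cv2
from scipy.spatial.transform import Rotation as R
def ray(s,u,v,fish=False):
    x,y=(u-s["cx"])/s["fx"],(v-s["cy"])/s["fy"]
    if fish:
        r=np.hypot(x,y); d=np.array([x/r*np.sin(r),y/r*np.sin(r),np.cos(r)]) if r>1e-9 else np.array([0,0,1.])
    else: d=np.array([x,y,1.])
    d=d*[1,-1,-1]; T=np.array(s["T"]); return T[:3,3],T[:3,:3]@(d/np.linalg.norm(d))
def onz(s,u,v,z,fish=False):
    o,d=ray(s,u,v,fish); return o+d*(z-o[2])/d[2]
def tri(*rs):
    A=np.zeros((3,3));b=np.zeros(3)
    for o,d in rs:
        P=np.eye(3)-np.outer(d,d);A+=P;b+=P@o
    p=np.linalg.solve(A,b); return p,[round(1e3*np.linalg.norm((np.eye(3)-np.outer(d,d))@(p-o)),1) for o,d in rs]
def proj(s,p,fish=False):
    T=np.array(s["T"]); c=T[:3,:3].T@(np.array(p)-T[:3,3]); c=c*[1,-1,-1]
    if fish:
        r=np.arctan2(np.hypot(c[0],c[1]),c[2]); k=r/max(np.hypot(c[0],c[1]),1e-12); x,y=c[0]*k,c[1]*k
    else: x,y=c[0]/c[2],c[1]/c[2]
    return np.array([s["cx"]+s["fx"]*x,s["cy"]+s["fy"]*y])
def load(n): return np.load(n+".npy",allow_pickle=True).item()
def snap(n,f):
    from rig import vision
    s=vision.snapshot(n); np.save(f+".npy",s,allow_pickle=True); return s
E
python3 - <<'E'
from h import *
t=load("top0");s=load("scene0")
def c(im,x,y,w,h,W,H): return cv2.resize(im[y:y+h,x:x+w,::-1],(W,H),interpolation=cv2.INTER_CUBIC)
a=np.hstack([c(t["img"],225,155,100,75,400,300),c(t["img"],385,195,67,75,268,300)])
b=np.hstack([c(s["img"],270,165,80,80,300,300),c(s["img"],365,235,80,80,300,300)])
o=np.zeros((600,668,3),np.uint8);o[:300]=a;o[300:,:600]=b
cv2.imwrite("pics/crop.png",o)
E
```

```text
(no output)
```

View pics/crop.png

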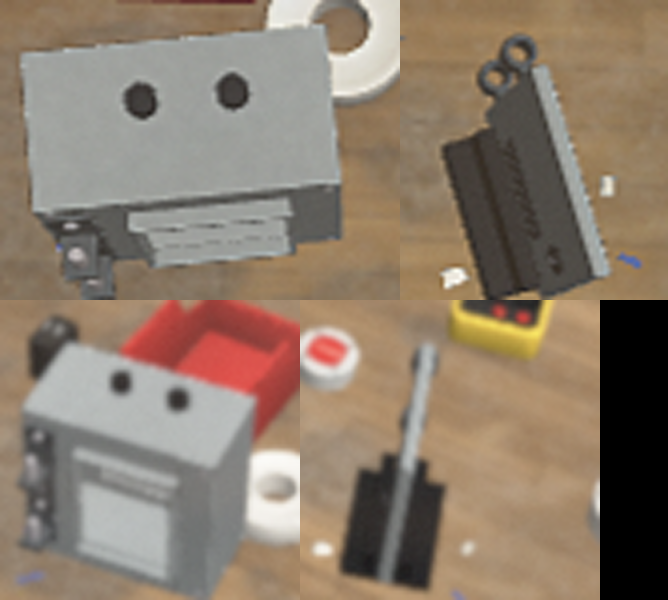

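The enlarged view shows the box top corners, the hinge pins at top-view (244,219), and the door's top strip running from (420,212) to (435,263). The knuckles are at about (414.5,208) and (409,214).

```bash
python3 - <<'E'
from h import *
t=load("top0");s=load("scene0")
np.set_printoptions(precision=4,suppress=True)
def T(x,y,ox,oy,k,bx=0,by=0): return ((x-bx)/k+ox-.0,(y-by)/k+oy)
c=[onz(t,*T(x,y,225,155,4),.16) for x,y in [(22,55),(325,27),(340,185),(38,210)]]
print("box top",np.array(c)); 
for a,b in [(0,1),(3,2)]: d=c[a]-c[b]; print(np.linalg.norm(d),np.degrees(np.arctan2(d[1],d[0]))-90)
for a,b in [(0,3),(1,2)]: d=c[a]-c[b]; print(np.linalg.norm(d),np.degrees(np.arctan2(d[1],d[0])))
print("pin up tip",onz(t,*T(76,255,225,155,4),.125))
# scene box corners: crop scale 3.75 origin(270,165), y off 300
sb=[T(x,y,270,165,3.75,0,300) for x,y in [(68,345),(256,395),(208,468),(22,412)]]
for i,(x,y) in enumerate([(22,55),(325,27),(340,185),(38,210)]):
    j=[0,1,2,3][i]; print(tri(ray(t,*T(x,y,225,155,4)),ray(s,*sb[j])))
p=[onz(t,*T(x,y,385,195,4,400),.152) for x,y in [(541,68),(601,272)]]
d=p[0]-p[1];print("door top",p,np.linalg.norm(d),np.degrees(np.arctan2(d[1],d[0]))-90)
k=onz(t,*T(518,52,385,195,4,400),.124);k2=onz(t,*T(495,77,385,195,4,400),.054);print("kn",k,k2)
print(tri(ray(t,*T(541,68,385,195,4,400)),ray(s,*T(430,346,365,235,3.75,300,300))))
print(tri(ray(t,*T(601,272,385,195,4,400)),ray(s,*T(386,578,365,235,3.75,300,300))))
E
```

```text
box top [[0.6345 0.2084 0.16  ]
 [0.6551 0.0434 0.16  ]
 [0.5671 0.0325 0.16  ]
 [0.5486 0.1953 0.16  ]]
0.1663047561531833 7.09988269944931
0.16384136762296858 6.4803082915569945
0.08697343961211475 8.645307219621067
0.08871357774671894 7.017640161822583
pin up tip [0.5308 0.1788 0.125 ]
(array([0.6363, 0.2085, 0.1556]), [np.float64(0.8), np.float64(0.8)])
(array([0.6546, 0.042 , 0.1647]), [np.float64(1.6), np.float64(1.6)])
(array([0.5663, 0.0332, 0.1612]), [np.float64(0.8), np.float64(0.8)])
(array([0.5498, 0.1963, 0.1541]), [np.float64(0.0), np.float64(0.0)])
door top [array([ 0.5519, -0.2079,  0.152 ]), array([ 0.4413, -0.2401,  0.152 ])] 0.11511550620589082 -73.77240878457798
kn [ 0.5664 -0.2009  0.124 ] [ 0.5658 -0.2012  0.054 ]
(array([ 0.5525, -0.2088,  0.1517]), [np.float64(1.0), np.float64(1.0)])
(array([ 0.4451, -0.2571,  0.0293]), [np.float64(14.9), np.float64(14.9)])
```

```bash
cat >> h.py <<'E'
def rowfor(p,rpy,tp,trpy):
    A=R.from_euler("xyz",rpy,degrees=True);B=R.from_euler("xyz",trpy,degrees=True)
    return np.round(np.r_[A.inv().apply(np.array(tp)-p)/.3,(A.inv()*B).as_rotvec(degrees=True)/60],3)
def now(tp,trpy):
    from rig import ctrl
    q=ctrl.sense(); print(q["time_s"],np.round(q["tool_pos"],4),np.round(q["eef_rot"],2),np.round(q["wrist_force"],1),round(q["opening"],4))
    print(rowfor(q["tool_pos"],q["eef_rot"],tp,trpy).tolist())
E
python3 - <<'E'
from h import *
P=[([.177,.651,.222],165),([.36,.42,.28],105),([.48,.14,.30],45),([.495,-.12,.30],16.5)]
for a,b in zip(P,P[1:]): print(rowfor(a[0],[180,0,a[1]],b[0],[180,0,b[1]]).tolist())
E
```

```text
[-0.789, -0.586, -0.193, 0.0, -0.0, 1.0]
[-1.005, 0.145, -0.067, 0.0, -0.0, 1.0]
[-0.577, 0.648, 0.0, 0.0, -0.0, 0.475]
```

>>> move_arm:
  rows:
    - [[-0.1, -0.07, -0.02, 0, 0, 0.1], [-0.25, -0.18, -0.06, 0, 0, 0.22], [-0.79, -0.59, -0.19, 0, 0, 1], [-0.79, -0.59, -0.19, 0, 0, 1], [-0.79, -0.59, -0.19, 0, 0, 1], [-0.79, -0.59, -0.19, 0, 0, 1], [-0.79, -0.59, -0.19, 0, 0, 1], [-0.79, -0.59, -0.19, 0, 0, 1], [-0.79, -0.59, -0.19, 0, 0, 1], [-0.79, -0.59, -0.19, 0, 0, 1]]

```text
time_s: 0.93
tool_pos: [0.3605, 0.417, 0.2799]
eef_rot: [180.0, -0.0, 104.5]
wrist_force: [-0.9, 1.0, -0.1]
opening: 0.0878
grip_force: 0.0
```

>>> move_arm:
  rows:
    - [[-1, 0.145, -0.067, 0, 0, 1], [-1, 0.145, -0.067, 0, 0, 1], [-1, 0.145, -0.067, 0, 0, 1], [-1, 0.145, -0.067, 0, 0, 1], [-1, 0.145, -0.067, 0, 0, 1], [-1, 0.145, -0.067, 0, 0, 1], [-1, 0.145, -0.067, 0, 0, 1], [-1, 0.145, -0.067, 0, 0, 1], [-1, 0.145, -0.067, 0, 0, 1], [-1, 0.145, -0.067, 0, 0, 1]]

```text
time_s: 1.77
tool_pos: [0.4781, 0.1389, 0.2995]
eef_rot: [-180.0, 0.0, 44.7]
wrist_force: [-0.7, 1.1, 0.1]
opening: 0.0876
grip_force: 0.0
```

```bash
python3 - <<'E'
from h import *
w=snap("wrist","w1"); cv2.imwrite("pics/w1.png",w["img"][...,::-1])
print(w["fx"],w["cx"],w["cy"],np.round(w["T"],3).tolist())
now([.495,-.15,.30],[180,0,16.5])
E
```

```text
371.64829954431775 316.56152195838683 238.74093789957035 [[0.704, 0.685, 0.188, 0.53], [-0.71, 0.679, 0.186, 0.191], [-0.0, -0.264, 0.965, 0.462], [0.0, 0.0, 0.0, 1.0]]
1.8167 [0.4777 0.1399 0.2994] [-1.7998e+02  4.0000e-02  4.5000e+01] [ 0.2  0.  -0.3] 0.0877
[-0.643, 0.724, -0.002, -0.0, 0.001, 0.475]
```

View pics/w1.png

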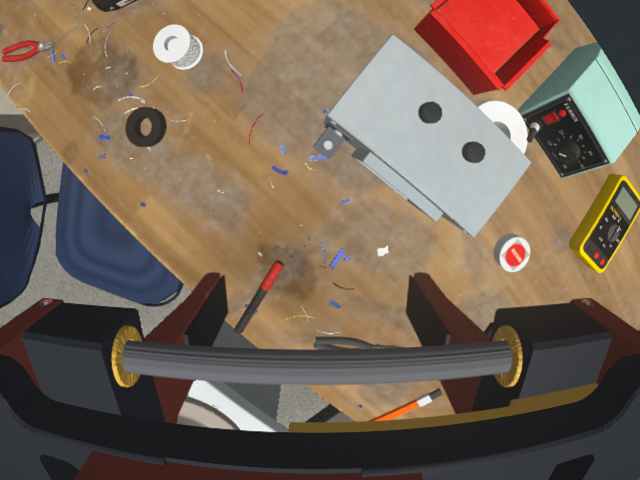

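The wrist view shows the box with its upper pin as a bright dot at about (328,145). The box's top corners are near (393,37), (529,160), (475,236) and (327,118).

```bash
python3 - <<'E'
from h import *
np.set_printoptions(precision=4,suppress=True)
w=load("w1"); g=cv2.cvtColor(w["img"],cv2.COLOR_RGB2GRAY)
print(g[134:158,316:342:1])
c=np.float32([[393,37],[529,160],[475,236],[327,118]]).reshape(-1,1,2)
cv2.cornerSubPix(g,c,(5,5),(-1,-1),(3,50,.01));c=c.reshape(-1,2);print(c)
print(np.array([onz(w,*p,.16,True) for p in c]), "pin",onz(w,328,145,.125,True))
E
```

```text
[[132 131 130 129 123 108  96 104 113 115 114 113 115 115 113 113 112 113
  113 113 120 152 184 203 202 177]
 [134 133 132 129 114  98 103 113 116 114 113 112 114 112 112 111 113 113
  115 116 114 121 141 172 193 177]
 [135 135 134 129 107 103 111 115 114 114 113 115 114 113 113 112 114 116
  116 116 115 114 116 134 156 156]
 [136 136 131 106 100 109 113 114 114 112 113 113 112 111 112 114 114 114
  116 117 117 116 114 115 122 127]
 [137 135 107  97 109 114 114 113 113 114 112 111 111 111 113 115 116 116
  115 115 117 116 115 113 114 113]
 [138 117  97 106 113 115 114 113 111 110 107 107 107 107 112 114 116 116
  116 115 115 115 114 113 113 113]
 [137 102 104 112 114 114 112 110 107 108 123 145 145 127 112 108 113 116
  116 116 115 115 113 114 113 113]
 [112 102 111 114 114 113 109 104 122 162 191 199 200 194 169 119 112 114
  116 115 114 115 114 112 114 114]
 [ 98 110 114 113 115 112 106 112 160 203 215 215 215 215 206 160 121 113
  114 114 115 113 114 113 111 113]
 [107 113 115 114 112 110 106 137 189 214 215 215 214 214 213 197 147 119
  113 114 114 113 113 112 111 115]
 [112 114 
[... 1025 characters left out ...]
113 113 112 112 113
  121 127 129 130 133 134 132 130]
 [125 125 127 146 139 131 123 115 113 114 115 113 113 113 112 112 112 115
  121 128 130 131 133 133 131 131]
 [129 129 134 166 155 140 137 130 118 117 115 113 111 112 113 113 113 124
  127 129 130 130 131 131 131 128]
 [138 138 138 142 141 139 139 140 138 132 117 110 112 113 112 118 127 131
  129 130 130 130 131 131 130 129]
 [140 138 140 139 138 140 139 141 140 139 134 113 110 111 114 129 132 131
  131 129 131 132 132 131 131 131]]
[[392.5612  34.148 ]
 [530.978  162.2395]
 [473.2771 236.9659]
 [327.1042 114.5358]]
[[0.6375 0.2102 0.16  ]
 [0.6592 0.045  0.16  ]
 [0.571  0.0341 0.16  ]
 [0.5501 0.199  0.16  ]] pin [0.5334 0.1798 0.125 ]
```

>>> move_arm:
  rows:
    - [[-0.64, 0.72, 0, 0, 0, 0.475], [-0.64, 0.72, 0, 0, 0, 0.475], [-0.64, 0.72, 0, 0, 0, 0.475], [-0.64, 0.72, 0, 0, 0, 0.475], [-0.64, 0.72, 0, 0, 0, 0.475], [-0.64, 0.72, 0, 0, 0, 0.475], [-0.64, 0.72, 0, 0, 0, 0.475], [-0.64, 0.72, 0, 0, 0, 0.475], [-0.64, 0.72, 0, 0, 0, 0.475]]

```text
time_s: 2.57
tool_pos: [0.4937, -0.1503, 0.2995]
eef_rot: [180.0, 0.0, 16.3]
wrist_force: [0.9, 1.7, -0.1]
opening: 0.0878
grip_force: 0.0
```

```bash
python3 - <<'E'
from h import *
w=snap("wrist","w2"); cv2.imwrite("pics/w2.png",w["img"][...,::-1])
now([.499,-.221,.24],[180,0,16.5])
E
```

```text
2.6167 [ 0.494  -0.1483  0.2993] [-1.7998e+02  5.0000e-02  1.6430e+01] [0.4 0.1 0.3] 0.0876
[-0.052, 0.237, 0.198, -0.0, 0.001, -0.001]
```

View pics/w2.png

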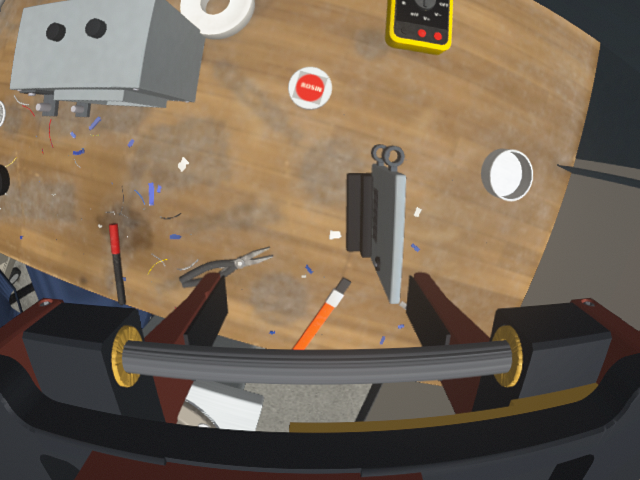

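The wrist view shows the door's top strip from about (399,170) to (395,300). The upper knuckle ring is at (393,155) and the lower one at (379,153).

```bash
python3 - <<'E'
from h import *
np.set_printoptions(precision=4,suppress=True)
w=load("w2"); g=cv2.cvtColor(w["img"],cv2.COLOR_RGB2GRAY).astype(int)
for r in (180,200,220,240,260,280,290): print(r,g[r,380:412].tolist())
print(g[160:178,400].tolist(), g[292:306,395].tolist())
k=cv2.resize(w["img"][135:180,360:420,::-1],(720,540),interpolation=cv2.INTER_CUBIC);cv2.imwrite("pics/k2.png",k)
E
```

```text
180 [79, 78, 79, 78, 81, 80, 79, 81, 79, 80, 80, 78, 81, 79, 86, 113, 153, 180, 188, 188, 189, 191, 191, 191, 193, 193, 161, 152, 151, 149, 148, 146]
200 [79, 78, 78, 77, 78, 78, 80, 79, 79, 80, 80, 80, 77, 79, 90, 136, 171, 185, 187, 189, 190, 191, 191, 193, 193, 172, 152, 150, 149, 150, 148, 147]
220 [78, 78, 79, 79, 79, 80, 79, 80, 80, 81, 80, 79, 77, 84, 125, 160, 182, 186, 187, 188, 189, 190, 191, 192, 177, 150, 146, 145, 142, 141, 142, 142]
240 [79, 77, 79, 78, 77, 79, 79, 79, 79, 80, 80, 78, 81, 119, 155, 180, 188, 188, 188, 190, 191, 194, 195, 183, 155, 152, 153, 151, 148, 145, 145, 144]
260 [70, 78, 80, 81, 78, 80, 79, 79, 80, 81, 78, 78, 117, 153, 180, 185, 185, 187, 188, 190, 193, 193, 179, 155, 152, 153, 151, 150, 148, 147, 145, 146]
280 [99, 83, 78, 78, 79, 80, 79, 79, 79, 80, 91, 123, 159, 188, 188, 188, 188, 190, 190, 193, 192, 157, 139, 137, 137, 136, 138, 136, 110, 57, 44, 42]
290 [138, 137, 138, 133, 110, 86, 79, 80, 79, 80, 106, 145, 172, 184, 187, 188, 188, 190, 192, 185, 147, 139, 140, 139, 139, 141, 140, 118, 75, 44, 40, 41]
[95, 106, 108, 109, 113, 131, 144, 144, 144, 147, 148, 147, 135, 94, 105, 154, 180, 190] [187, 186, 186, 188, 188, 189, 189, 188, 190, 190, 187, 167, 136, 131]
```

View pics/k2.png

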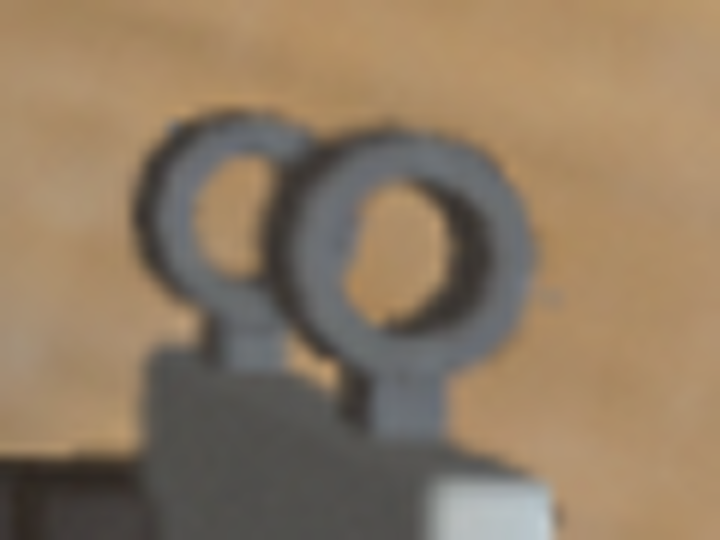

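The close-up shows the upper ring centred at full-image (394.1,155.9) and the lower ring at (380.2,152.4).

```bash
python3 - <<'E'
from h import *
np.set_printoptions(precision=4,suppress=True)
w=load("w2");t=load("top0")
k=onz(w,394.1,155.9,.124,True);l=onz(w,380.2,152.4,.054,True)
a=onz(w,400.5,175,.152,True);b=onz(w,394.5,303,.152,True)
print("ku",k,"kl",l,"strip",a,b,np.linalg.norm(a-b),np.degrees(np.arctan2(*(a-b)[[1,0]]))-90)
e1=onz(w,400.5,180,.152,True);e2=onz(w,395.3,290,.152,True);print(np.degrees(np.arctan2(*(e1-e2)[[1,0]]))-90)
print("tri ku",tri(ray(w,394.1,155.9,True),ray(t,414.5,208)),"pin",tri(ray(load("w1"),327.6,144.7,True),ray(t,244,218.7)))
print("strip ends",tri(ray(w,400.3,174,True),ray(t,420.2,212)),tri(ray(w,394.5,303,True),ray(t,435.2,263)))
yaw=np.degrees(np.arctan2(*(e1-e2)[[1,0]]))-90
y=(a-b)/np.linalg.norm(a-b); print("door_top from k",k-y*.07,"from strip",(a+b)/2+y*.004)
E
```

```text
ku [ 0.5699 -0.2012  0.124 ] kl [ 0.5701 -0.2001  0.054 ] strip [ 0.5556 -0.2056  0.152 ] [ 0.4427 -0.2401  0.152 ] 0.1180948828180912 -72.98452131671928
-73.09711407433107
tri ku (array([ 0.5702, -0.2048,  0.1062]), [np.float64(0.3), np.float64(0.3)]) pin (array([0.5332, 0.1802, 0.1138]), [np.float64(0.3), np.float64(0.3)])
strip ends (array([ 0.556 , -0.2113,  0.1309]), [np.float64(0.9), np.float64(0.9)]) (array([ 0.4417, -0.2408,  0.1494]), [np.float64(0.2), np.float64(0.2)])
door_top from k [ 0.503  -0.2217  0.124 ] from strip [ 0.503  -0.2217  0.152 ]
```

```bash
python3 - <<'E'
from h import *
now([.5025,-.2220,.21],[180,0,17]); now([.5025,-.2220,.117],[180,0,17])
E
```

```text
2.6167 [ 0.494  -0.1483  0.2993] [-1.7998e+02  5.0000e-02  1.6430e+01] [0.4 0.1 0.3] 0.0876
[-0.042, 0.244, 0.298, -0.0, 0.001, -0.009]
2.6167 [ 0.494  -0.1483  0.2993] [-1.7998e+02  5.0000e-02  1.6430e+01] [0.4 0.1 0.3] 0.0876
[-0.042, 0.244, 0.608, -0.0, 0.001, -0.009]
```

>>> move_arm:
  rows:
    - [[-0.02, 0.12, 0.12, 0, 0, -0.01], [-0.042, 0.244, 0.22, 0, 0, -0.01], [-0.042, 0.244, 0.3, 0, 0, -0.01], [-0.042, 0.244, 0.37, 0, 0, -0.01], [-0.042, 0.244, 0.43, 0, 0, -0.01], [-0.042, 0.244, 0.49, 0, 0, -0.01], [-0.042, 0.244, 0.54, 0, 0, -0.01], [-0.042, 0.244, 0.58, 0, 0, -0.01], [-0.042, 0.244, 0.608, 0, 0, -0.01], [-0.042, 0.244, 0.608, 0, 0, -0.01], [-0.042, 0.244, 0.608, 0, 0, -0.01]]

```text
time_s: 3.53
tool_pos: [0.5026, -0.2222, 0.1174]
eef_rot: [-180.0, 0.0, 17.0]
wrist_force: [-0.3, -0.0, 0.5]
opening: 0.0875
grip_force: 0.0
```

```bash
python3 - <<'E'
from h import *
w=snap("wrist","w3"); cv2.imwrite("pics/w3.png",w["img"][...,::-1])
now([.5025,-.2220,.117],[180,0,17])
E
```

```text
3.5833 [ 0.5029 -0.2227  0.1179] [ 1.7999e+02 -4.0000e-02  1.6940e+01] [ 0.1  0.3 -0.1] 0.088
[-0.0, -0.003, 0.003, 0.0, -0.001, -0.001]
```

View pics/w3.png

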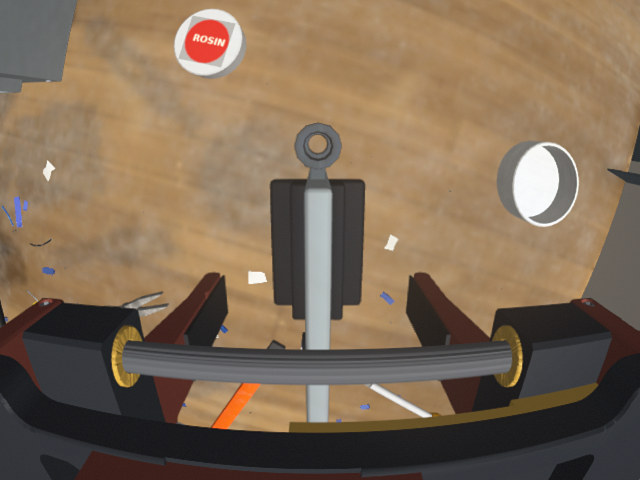

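The panel is centred between the fingers, and the upper knuckle is at (318,146). Closing on it now.

>>> move_arm:
  rows:
    - [[0, 0, 0, 0, 0, 0], [0, 0, 0, 0, 0, 0], [0, 0, 0, 0, 0, 0], [0, 0, 0, 0, 0, 0], [0, 0, 0, 0, 0, 0], [0, 0, 0, 0, 0, 0], [0, 0, 0, 0, 0, 0], [0, 0, 0, 0, 0, 0], [0, 0, 0, 0, 0, 0], [0, 0, 0, 0, 0, 0], [0, 0, 0, 0, 0, 0], [0, 0, 0, 0, 0, 0]]
  grip: 0
  squeeze: 50

```text
time_s: 4.58
tool_pos: [0.5022, -0.2231, 0.1173]
eef_rot: [-180.0, 0.0, 16.9]
wrist_force: [-0.6, 0.4, 0.1]
opening: 0.0113
grip_force: 0.0
```

>>> move_arm:
  rows:
    - [[0, 0, -0.01, 0, 0, 0], [0, 0, -0.03, 0, 0, 0], [0, 0, -0.055, 0, 0, 0], [0, 0, -0.085, 0, 0, 0], [0, 0, -0.115, 0, 0, 0], [0, 0, -0.14, 0, 0, 0], [0, 0, -0.155, 0, 0, 0], [0, 0, -0.165, 0, 0, 0], [0, 0, -0.167, 0, 0, 0], [0, 0, -0.167, 0, 0, 0]]

```text
time_s: 5.42
tool_pos: [0.5023, -0.223, 0.1675]
eef_rot: [-180.0, -0.0, 16.9]
wrist_force: [0.1, -0.2, -3.2]
opening: 0.0094
grip_force: 50.0
```

```bash
python3 - <<'E'
from h import *
np.set_printoptions(precision=4,suppress=True)
from rig import ctrl
q=ctrl.sense();w=snap("wrist","w4")
g=cv2.cvtColor(w["img"],cv2.COLOR_RGB2GRAY)
a=cv2.resize(w["img"][105:180,270:370,::-1],(800,600),interpolation=cv2.INTER_CUBIC);cv2.imwrite("pics/k4.png",a)
print(q["tool_pos"],q["eef_rot"],q["wrist_force"],q["ft_torque"],q["opening"],q["grip_force"])
E
```

```text
[ 0.5023 -0.223   0.1675] [-179.9951   -0.0099   16.878 ] [ 0.1263 -0.1834 -3.2486] [-0.0979  0.1205  0.0372] 0.009354094261628814 49.99924957752228
```

View pics/k4.png

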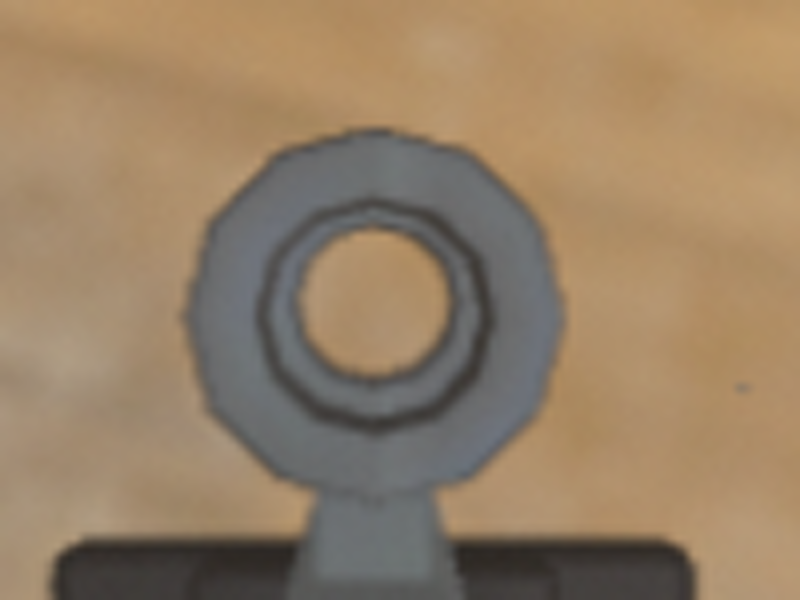

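The close-up shows the ring centred at full-image (316.4,143.9), with the lower bore nearly concentric inside it. The door is lifted and hangs straight.

```bash
python3 - <<'E'
from h import *
np.set_printoptions(precision=4,suppress=True)
w=load("w4"); k=onz(w,316.4,143.9,.174,True); l=onz(w,316.5,142.4,.088,True);print(k,l)
p=np.array([.502,-.223,.1675]);ps=np.array([.5333,.180])
d=np.r_[ps-k[:2],-.020]; yd=np.array([.956,.292,0])
print("final tcp",p+d); print("pre tcp",p+d-.04*yd)
now([.45,-.02,.1675],[180,0,16.9]); now(p+d-.04*yd,[180,0,16.9])
print(rowfor([.45,-.02,.1675],[180,0,16.9],p+d-.04*yd,[180,0,16.9]).tolist())
E
```

```text
[ 0.5699 -0.2016  0.174 ] [ 0.5699 -0.2016  0.088 ]
final tcp [0.4654 0.1586 0.1475]
pre tcp [0.4271 0.1469 0.1475]
5.4667 [ 0.5021 -0.2229  0.1672] [-179.98    0.02   16.88] [-0.6 -0.1 -1.8] 0.0098
[0.03, -0.698, -0.001, -0.0, 0.0, -0.0]
5.4667 [ 0.5021 -0.2229  0.1672] [-179.98    0.02   16.88] [-0.6 -0.1 -1.8] 0.0098
[0.119, -1.252, 0.066, -0.0, 0.0, -0.0]
[0.089, -0.555, 0.067, 0.0, 0.0, 0.0]
```

>>> move_arm:
  rows:
    - [[0, -0.02, 0, 0, 0, 0], [0, -0.06, 0, 0, 0, 0], [0.01, -0.12, 0, 0, 0, 0], [0.01, -0.2, 0, 0, 0, 0], [0.02, -0.29, 0, 0, 0, 0], [0.02, -0.38, 0, 0, 0, 0], [0.03, -0.47, 0, 0, 0, 0], [0.03, -0.55, 0, 0, 0, 0], [0.03, -0.61, 0, 0, 0, 0], [0.03, -0.66, 0, 0, 0, 0], [0.03, -0.69, 0, 0, 0, 0], [0.03, -0.7, 0, 0, 0, 0]]

```text
time_s: 6.47
tool_pos: [0.4489, -0.0176, 0.1671]
eef_rot: [-179.9, 0.1, 17.0]
wrist_force: [-0.3, -0.1, -2.7]
opening: 0.0098
grip_force: 50.0
```

>>> move_arm:
  rows:
    - [[0.01, -0.02, 0, 0, 0, 0], [0.02, -0.06, 0.01, 0, 0, 0], [0.04, -0.12, 0.02, 0, 0, 0], [0.06, -0.2, 0.03, 0, 0, 0], [0.08, -0.29, 0.04, 0, 0, 0], [0.089, -0.37, 0.05, 0, 0, 0], [0.089, -0.44, 0.06, 0, 0, 0], [0.089, -0.5, 0.067, 0, 0, 0], [0.089, -0.54, 0.067, 0, 0, 0], [0.089, -0.555, 0.067, 0, 0, 0], [0.089, -0.555, 0.067, 0, 0, 0], [0.089, -0.555, 0.067, 0, 0, 0]]

```text
time_s: 7.47
tool_pos: [0.4274, 0.1471, 0.1473]
eef_rot: [180.0, -0.0, 16.8]
wrist_force: [0.7, 0.0, -2.5]
opening: 0.0099
grip_force: 50.0
```

```bash
python3 - <<'E'
from h import *
w=snap("wrist","w5")
now([.4654,.1586,.1475],[180,0,16.9])
cv2.imwrite("pics/w5.png",cv2.resize(w["img"][60:210,220:420,::-1],(800,600),interpolation=cv2.INTER_CUBIC))
E
```

```text
7.5167 [0.4275 0.1467 0.1474] [ 1.7998e+02 -1.0000e-02  1.6790e+01] [ 0.6 -0.7 -2.6] 0.01
[0.132, -0.001, -0.0, 0.0, -0.0, -0.002]
```

View pics/w5.png

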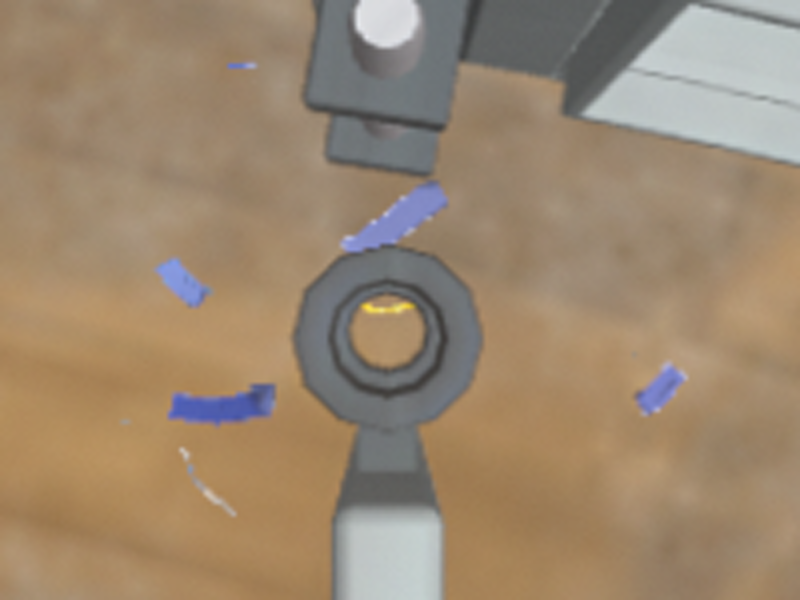

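The view shows the ring at full-image (316.6,143.6) and the pin tip at about (316,63). They are nearly in line along the approach direction.

```bash
python3 - <<'E'
from h import *
np.set_printoptions(precision=4,suppress=True)
w=load("w5"); g=cv2.cvtColor(w["img"],cv2.COLOR_RGB2GRAY)
m=(g[50:76,300:335]>185).astype(np.uint8); n,lab,st,ce=cv2.connectedComponentsWithStats(m)
for i in range(1,n): print(st[i],ce[i]+[300,50])
i=1+np.argmax(st[1:,4]); (x,y),r=cv2.minEnclosingCircle(np.argwhere(lab==i)[:,::-1].astype(np.float32)); x+=300;y+=50;print(x,y,r)
pin=onz(w,x,y,.125,True); k=onz(w,316.6,143.6,.154,True); print(pin,k,pin-k)
A=R.from_euler("xyz",[180,0,16.85],degrees=True); d=pin-k; d[2]=0; print("tool mm",A.inv().apply(d)*1e3,"units",A.inv().apply(d)/.3)
E
```

```text
[  9   7  16  15 184] [316.2663  63.8315]
316.21186447143555 63.838982582092285 7.874300003051758
[0.5333 0.1802 0.125 ] [0.4952 0.1684 0.154 ] [ 0.0381  0.0117 -0.029 ]
tool mm [39.85   -0.2032 -0.    ] units [ 0.1328 -0.0007 -0.    ]
```

>>> move_arm:
  rows:
    - [[0.006, 0, 0, 0, 0, 0], [0.02, 0, 0, 0, 0, 0], [0.04, 0, 0, 0, 0, 0], [0.06, 0, 0, 0, 0, 0], [0.08, 0, 0, 0, 0, 0], [0.1, 0, 0, 0, 0, 0], [0.115, 0, 0, 0, 0, 0], [0.125, 0, 0, 0, 0, 0], [0.13, 0, 0, 0, 0, 0], [0.133, -0.001, 0, 0, 0, 0], [0.133, -0.001, 0, 0, 0, 0], [0.133, -0.001, 0, 0, 0, 0]]

```text
time_s: 8.52
tool_pos: [0.465, 0.1594, 0.1473]
eef_rot: [-180.0, 0.0, 16.9]
wrist_force: [-1.0, -0.2, -1.6]
opening: 0.0099
grip_force: 50.0
```

```bash
python3 - <<'E'
from h import *
w=snap("wrist","w6")
now([.4654,.1586,.1475],[180,0,16.9])
cv2.imwrite("pics/w6.png",cv2.resize(w["img"][113:173,276:356,::-1],(800,600),interpolation=cv2.INTER_CUBIC))
E
```

```text
8.5667 [0.465  0.1594 0.1473] [-1.7999e+02  2.0000e-02  1.6870e+01] [-0.1 -0.1 -2.5] 0.0099
[0.001, 0.003, -0.001, -0.0, 0.0, -0.0]
```

View pics/w6.png

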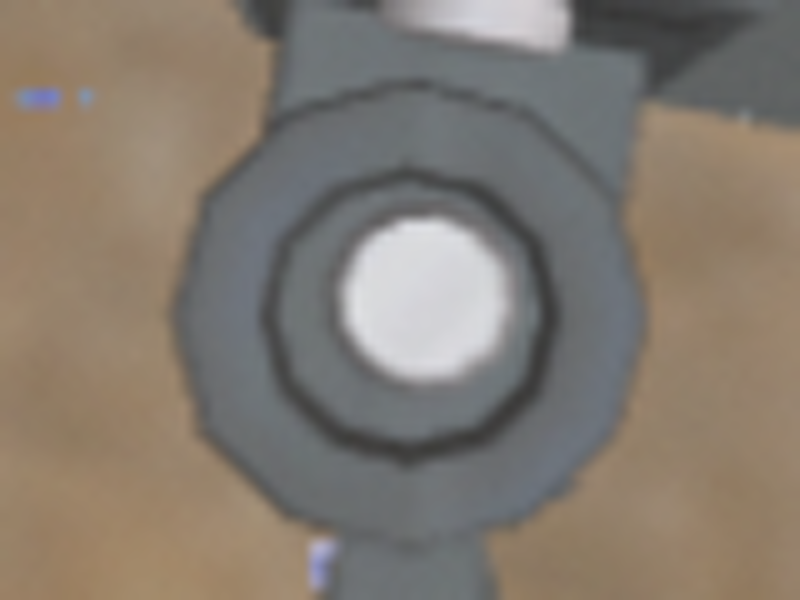

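The pin tip shows inside the bore: pin at full-image (318.2,142.4), bore centre at (316.7,144.1). Now working out the remaining offset with the heights allowed for.

```bash
cat >> h.py <<'E'
def pinring(w,zr,zp=.125,u=316.65,v=144.05,thr=185):
    g=cv2.cvtColor(w["img"],cv2.COLOR_RGB2GRAY)
    m=(g[130:158,302:332]>thr).astype(np.uint8); n,lab,st,ce=cv2.connectedComponentsWithStats(m)
    i=1+np.argmax(st[1:,4]); (x,y),r=cv2.minEnclosingCircle(np.argwhere(lab==i)[:,::-1].astype(np.float32)); x+=302;y+=130
    d=onz(w,x,y,zp,True)-onz(w,u,v,zr,True); d[2]=0
    T=R.from_euler("xyz",[180,0,16.87],degrees=True).inv().apply(d)*1e3
    print("pin px",round(x,2),round(y,2),round(r,2),st[i,4],"tool mm",np.round(T,2)); return T
E
python3 - <<'E'
from h import *
pinring(load("w6"),.154)
E
```

```text
pin px 318.18 142.39 7.71 188 tool mm [0.46 0.74 0.  ]
```

>>> move_arm:
  rows:
    - [[0.0015, 0.0025, 0, 0, 0, 0], [0.0015, 0.0025, 0.005, 0, 0, 0], [0.0015, 0.0025, 0.012, 0, 0, 0], [0.0015, 0.0025, 0.02, 0, 0, 0], [0.0015, 0.0025, 0.027, 0, 0, 0], [0.0015, 0.0025, 0.034, 0, 0, 0], [0.0015, 0.0025, 0.039, 0, 0, 0], [0.0015, 0.0025, 0.04, 0, 0, 0], [0.0015, 0.0025, 0.04, 0, 0, 0]]

```text
time_s: 9.32
tool_pos: [0.4658, 0.1587, 0.1352]
eef_rot: [180.0, 0.0, 16.9]
wrist_force: [0.1, 0.1, -2.7]
opening: 0.0097
grip_force: 50.0
```

```bash
python3 - <<'E'
from h import *
w=snap("wrist","w7"); pinring(w,.142); now([.4654,.1586,.1475],[180,0,16.9])
E
```

```text
pin px 316.5 144.0 8.38 215 tool mm [-0.19 -0.07 -0.  ]
9.3667 [0.4659 0.1588 0.1353] [1.800e+02 1.000e-02 1.687e+01] [ 0.2  0.  -2.5] 0.0098
[-0.002, 0.0, -0.041, 0.0, 0.0, -0.001]
```

>>> move_arm:
  rows:
    - [[0, 0, 0.003, 0, 0, 0], [0, 0, 0.006, 0, 0, 0], [0, 0, 0.009, 0, 0, 0], [0, 0, 0.012, 0, 0, 0], [0, 0, 0.015, 0, 0, 0], [0, 0, 0.018, 0, 0, 0], [0, 0, 0.021, 0, 0, 0], [0, 0, 0.024, 0, 0, 0], [0, 0, 0.024, 0, 0, 0]]

```text
time_s: 10.12
tool_pos: [0.4658, 0.1588, 0.128]
eef_rot: [180.0, 0.0, 16.9]
wrist_force: [-0.2, 0.6, -2.2]
opening: 0.0099
grip_force: 50.0
```

```bash
python3 - <<'E'
from h import *
w=snap("wrist","w8"); pinring(w,.135); now([.4654,.1586,.1475],[180,0,16.9])
from rig import ctrl; print(ctrl.sense()["ft_torque"])
E
```

```text
pin px 316.5 144.3 8.67 236 tool mm [-0.24 -0.07 -0.  ]
10.1667 [0.4658 0.1588 0.1281] [1.800e+02 1.000e-02 1.687e+01] [-0.6  1.1 -2.1] 0.0097
[-0.002, 0.0, -0.065, 0.0, 0.0, -0.001]
[-0.0972073   0.13880003 -0.03853432]
```

>>> move_arm:
  rows:
    - [[0, 0, 0.003, 0, 0, 0], [0, 0, 0.006, 0, 0, 0], [0, 0, 0.009, 0, 0, 0], [0, 0, 0.012, 0, 0, 0], [0, 0, 0.015, 0, 0, 0], [0, 0, 0.018, 0, 0, 0], [0, 0, 0.021, 0, 0, 0], [0, 0, 0.024, 0, 0, 0], [0, 0, 0.027, 0, 0, 0], [0, 0, 0.03, 0, 0, 0], [0, 0, 0.033, 0, 0, 0], [0, 0, 0.035, 0, 0, 0]]

```text
time_s: 11.17
tool_pos: [0.4659, 0.1588, 0.1175]
eef_rot: [180.0, 0.0, 16.9]
wrist_force: [-0.4, -0.6, -3.2]
opening: 0.0096
grip_force: 50.0
```

```bash
python3 - <<'E'
from h import *
w=snap("wrist","w9"); pinring(w,.124); now([.4654,.1586,.1475],[180,0,16.9])
from rig import ctrl; print(ctrl.sense()["ft_torque"])
E
```

```text
pin px 316.38 144.62 9.48 273 tool mm [-0.23 -0.11 -0.  ]
11.2167 [0.4658 0.1588 0.1175] [1.800e+02 1.000e-02 1.687e+01] [-0.1  0.  -4.2] 0.0099
[-0.001, 0.0, -0.1, 0.0, 0.0, -0.001]
[-0.02051351  0.13793759 -0.02917884]
```

>>> move_arm:
  rows:
    - [[0, 0, 0.001, 0, 0, 0], [0, 0, 0.002, 0, 0, 0], [0, 0, 0.003, 0, 0, 0], [0, 0, 0.004, 0, 0, 0], [0, 0, 0.005, 0, 0, 0], [0, 0, 0.005, 0, 0, 0]]

```text
time_s: 11.72
tool_pos: [0.4659, 0.1589, 0.1161]
eef_rot: [-180.0, 0.0, 16.9]
wrist_force: [0.6, -0.4, -2.7]
opening: 0.01
grip_force: 50.0
```

>>> move_arm:
  rows:
    - [[0, 0, 0.001, 0, 0, 0], [0, 0, 0.001, 0, 0, 0], [0, 0, 0.002, 0, 0, 0], [0, 0, 0.002, 0, 0, 0]]

```text
time_s: 12.05
tool_pos: [0.4659, 0.1589, 0.1155]
eef_rot: [-180.0, 0.0, 16.9]
wrist_force: [-0.3, -0.6, -3.0]
opening: 0.0096
grip_force: 50.0
```

>>> move_arm:
  rows:
    - [[0, 0, 0.001, 0, 0, 0], [0, 0, 0.001, 0, 0, 0], [0, 0, 0.002, 0, 0, 0], [0, 0, 0.002, 0, 0, 0]]

```text
time_s: 12.38
tool_pos: [0.466, 0.1589, 0.1152]
eef_rot: [-180.0, -0.0, 16.9]
wrist_force: [-2.5, -0.6, 3.9]
opening: 0.0097
grip_force: 50.0
```

Contact was felt at TCP z 0.1152, which is the expected home height. I'll relax the grip, then open.

>>> move_arm:
  rows:
    - [[0, 0, -0.001, 0, 0, 0], [0, 0, -0.001, 0, 0, 0], [0, 0, -0.001, 0, 0, 0], [0, 0, -0.001, 0, 0, 0]]
  squeeze: 5

```text
time_s: 12.72
tool_pos: [0.466, 0.1589, 0.1152]
eef_rot: [180.0, -0.0, 16.9]
wrist_force: [0.1, -0.5, -0.5]
opening: 0.0104
grip_force: 5.0
```

>>> move_arm:
  rows:
    - [[0, 0, 0, 0, 0, 0], [0, 0, 0, 0, 0, 0], [0, 0, 0, 0, 0, 0], [0, 0, 0, 0, 0, 0], [0, 0, 0, 0, 0, 0], [0, 0, 0, 0, 0, 0]]
  grip: 0.4

```text
time_s: 13.22
tool_pos: [0.466, 0.1589, 0.1153]
eef_rot: [-180.0, -0.0, 16.9]
wrist_force: [-0.7, -0.8, -0.5]
opening: 0.0348
grip_force: 0.0
```

```bash
python3 - <<'E'
from h import *
w=snap("wrist","w10"); pinring(w,.122); now([.4654,.1586,.1475],[180,0,16.9])
g=cv2.cvtColor(w["img"],cv2.COLOR_RGB2GRAY)
for r in (200,230,260,290,320): print(r,g[r,295:340].tolist())
E
```

```text
pin px 316.44 145.01 9.65 286 tool mm [-0.36 -0.08 -0.  ]
13.2667 [0.4659 0.1589 0.1153] [-180.     -0.     16.87] [-0.3  0.2 -0.9] 0.0353
[-0.002, 0.0, -0.107, -0.0, -0.0, -0.0]
200 [151, 151, 151, 149, 150, 150, 149, 138, 110, 135, 151, 166, 179, 191, 194, 195, 196, 196, 197, 197, 197, 199, 199, 199, 200, 202, 203, 202, 202, 205, 204, 203, 198, 195, 189, 156, 144, 144, 144, 142, 142, 143, 144, 143, 143]
230 [137, 138, 136, 137, 137, 136, 137, 129, 115, 128, 148, 162, 176, 191, 195, 194, 193, 195, 195, 196, 198, 198, 199, 199, 201, 201, 202, 202, 203, 204, 203, 201, 197, 192, 179, 146, 132, 132, 131, 132, 133, 132, 132, 134, 133]
260 [137, 135, 135, 135, 134, 136, 138, 134, 120, 115, 142, 157, 172, 187, 191, 193, 194, 194, 194, 194, 196, 197, 197, 198, 199, 199, 200, 202, 202, 202, 203, 198, 195, 191, 167, 139, 133, 136, 135, 136, 135, 136, 135, 137, 137]
290 [126, 127, 126, 126, 126, 126, 126, 128, 124, 104, 135, 152, 166, 182, 191, 192, 193, 192, 193, 194, 195, 195, 197, 196, 198, 197, 199, 199, 201, 199, 198, 194, 191, 188, 151, 136, 132, 134, 133, 133, 133, 132, 133, 132, 131]
320 [121, 121, 122, 121, 121, 121, 121, 120, 119, 105, 124, 144, 161, 176, 189, 193, 194, 194, 195, 195, 196, 197, 197, 198, 199, 199, 200, 200, 200, 200, 198, 193, 190, 179, 131, 125, 130, 128, 123, 119, 113, 110, 107, 106, 105]
```

>>> move_arm:
  rows:
    - [[0, 0, -0.02, 0, 0, 0], [0, 0, -0.06, 0, 0, 0], [0, 0, -0.12, 0, 0, 0], [0, 0, -0.18, 0, 0, 0], [0, 0, -0.22, 0, 0, 0], [-0.05, -0.07, -0.23, 0, 0, 0], [-0.1, -0.14, -0.23, 0, 0, 0], [-0.1, -0.14, -0.23, 0, 0, 0], [-0.1, -0.14, -0.23, 0, 0, 0]]

```text
time_s: 14.02
tool_pos: [0.4245, 0.1913, 0.1851]
eef_rot: [-179.9, -0.0, 17.0]
wrist_force: [0.0, -0.8, 0.4]
opening: 0.0353
grip_force: 0.0
```

>>> move_arm:
  rows:
    - [[0, 0, 0, 0, 0, 0], [0, 0, 0, 0, 0, 0], [0, 0, 0, 0, 0, 0], [0, 0, 0, 0, 0, 0], [0, 0, 0, 0, 0, 0], [0, 0, 0.06, 0, 0, 0], [0, 0, 0.12, 0, 0, 0], [0, 0, 0.18, 0, 0, 0], [0, 0, 0.22, 0, 0, 0], [0, 0, 0.23, 0, 0, 0], [0, 0, 0.23, 0, 0, 0]]
  grip: 0

```text
time_s: 14.93
tool_pos: [0.4247, 0.1897, 0.1146]
eef_rot: [179.9, 0.1, 16.8]
wrist_force: [-0.6, 1.1, 0.0]
opening: 0.0007
grip_force: 0.0
```

```bash
cat >> h.py <<'E'
def strip(w,zs=.150):
    # bright door-top strip edges -> world line, for rough check
    g=cv2.cvtColor(w["img"],cv2.COLOR_RGB2GRAY); m=cv2.morphologyEx((g>185).astype(np.uint8),cv2.MORPH_OPEN,np.ones((3,3)))
    n,lab,st,ce=cv2.connectedComponentsWithStats(m)
    for i in range(1,n):
        if st[i,4]>250 and (st[i,1]<330): 
            pts=np.argwhere(lab==i)[:,::-1].astype(np.float32); (c,s,a)=cv2.minAreaRect(pts); b=cv2.boxPoints((c,s,a))
            print(st[i].tolist(),np.round(c,1),np.round(s,1),[np.round(onz(w,*p,zs,True)[:2],3).tolist() for p in b])
E
python3 - <<'E'
from h import *
w=snap("wrist","w11"); strip(w); now([.433,.180,.115],[180,0,17])
from rig import ctrl; print(np.round(ctrl.sense()["joints"],1))
t=load("w10"); strip(t)
E
```

```text
[429, 0, 211, 92, 8710] [534.   45.5] [ 91. 210.] [[0.556, 0.189], [0.616, 0.09], [0.569, 0.082], [0.523, 0.18]]
[44, 44, 50, 65, 2297] [68.5 76. ] [64. 49.] [[0.508, 0.333], [0.51, 0.306], [0.486, 0.298], [0.482, 0.324]]
[502, 53, 138, 81, 3030] [572.3  92.1] [154.8  23.3] [[0.54, 0.157], [0.55, 0.156], [0.563, 0.073], [0.551, 0.076]]
[94, 56, 33, 56, 435] [113.4  86.1] [24.1 57.3] [[0.485, 0.297], [0.507, 0.296], [0.506, 0.285], [0.484, 0.286]]
[409, 66, 17, 18, 252] [417.   74.5] [17. 16.] [[0.529, 0.189], [0.531, 0.184], [0.525, 0.182], [0.523, 0.187]]
[437, 80, 112, 48, 2786] [494.1  96.9] [108.9  39.1] [[0.521, 0.176], [0.535, 0.176], [0.543, 0.131], [0.527, 0.132]]
[413, 114, 34, 198, 3851] [430.6 212.7] [ 21.8 198.5] [[0.444, 0.157], [0.515, 0.178], [0.518, 0.17], [0.446, 0.148]]
14.9833 [0.4252 0.19   0.1153] [1.7997e+02 3.0000e-02 1.6830e+01] [ 0.6 -0.7 -0.2] 0.0007
[0.015, 0.039, 0.001, 0.001, 0.0, -0.003]
[-66.2  20.   41.7 124.8 -19.9  41.8 -84.3]
[277, 0, 363, 179, 40467] [474.1  56.2] [382.3 149.4] [[0.551, 0.202], [0.61, 0.206], [0.66, 0.025], [0.573, 0.036]]
[10, 95, 41, 62, 1787] [ 30.  125.5] [61. 40.] [[0.525, 0.318], [0.529, 0.292], [0.504, 0.286], [0.499, 0.311]]
[62, 99, 25, 54, 286] [ 76.2 127. ] [20.  54.1] [[0.507, 0.28], [0.529, 0.28], [0.529, 0.269], [0.508, 0.269]]
[405, 117, 178, 71, 4328] [494.2 151.2] [182.3  26.5] [[0.544, 0.152], [0.554, 0.153], [0.566, 0.074], [0.555, 0.073]]
[307, 136, 19, 19, 284] [316. 145.] [18. 18.] [[0.536, 0.184], [0.537, 0.178], [0.531, 0.176], [0.53, 0.182]]
[402, 145, 79, 20, 262] [441.1 154. ] [80.3  3.9] [[0.542, 0.152], [0.543, 0.152], [0.548, 0.122], [0.546, 0.122]]
[308, 198, 22, 151, 3040] [318.5 273. ] [150.  21.] [[0.515, 0.178], [0.517, 0.171], [0.46, 0.153], [0.458, 0.161]]
```

```bash
python3 - <<'E'
from h import *
Q=np.array([.1005,.0185,0])
for f in range(3,61,3):
    r=R.from_rotvec([0,0,-np.radians(f)]); s=(Q-r.apply(Q))/.3; print(f,np.round(s[:2],3).tolist(),round(-f/60,3))
E
```

```text
3 [-0.003, 0.018] -0.05
6 [-0.005, 0.035] -0.1
9 [-0.006, 0.053] -0.15
12 [-0.006, 0.071] -0.2
15 [-0.005, 0.089] -0.25
18 [-0.003, 0.107] -0.3
21 [0.0, 0.124] -0.35
24 [0.004, 0.142] -0.4
27 [0.009, 0.159] -0.45
30 [0.014, 0.176] -0.5
33 [0.02, 0.192] -0.55
36 [0.028, 0.209] -0.6
39 [0.036, 0.225] -0.65
42 [0.045, 0.24] -0.7
45 [0.055, 0.255] -0.75
48 [0.065, 0.269] -0.8
51 [0.076, 0.283] -0.85
54 [0.088, 0.296] -0.9
57 [0.101, 0.309] -0.95
60 [0.114, 0.321] -1.0
```

>>> move_arm:
  rows:
    - [[0, 0.02, 0, 0, 0, 0], [0, 0.04, 0, 0, 0, 0], [0, 0.055, 0, 0, 0, 0], [0, 0.065, 0, 0, 0, 0], [0, 0.073, 0, 0, 0, 0], [0, 0.075, 0, 0, 0, 0], [0, 0.075, 0, 0, 0, 0]]

```text
time_s: 15.57
tool_pos: [0.4316, 0.1686, 0.1154]
eef_rot: [-180.0, -0.0, 16.8]
wrist_force: [-0.2, -0.3, -0.3]
opening: 0.0003
grip_force: 0.0
```

>>> move_arm:
  rows:
    - [[-0.003, 0.018, 0, 0, 0, -0.05], [-0.005, 0.035, 0, 0, 0, -0.1], [-0.006, 0.053, 0, 0, 0, -0.15], [-0.006, 0.071, 0, 0, 0, -0.2], [-0.005, 0.089, 0, 0, 0, -0.25], [-0.003, 0.107, 0, 0, 0, -0.3], [0, 0.124, 0, 0, 0, -0.35], [0.004, 0.142, 0, 0, 0, -0.4], [0.009, 0.159, 0, 0, 0, -0.45], [0.014, 0.176, 0, 0, 0, -0.5], [0.02, 0.192, 0, 0, 0, -0.55], [0.028, 0.209, 0, 0, 0, -0.6]]

```text
time_s: 16.57
tool_pos: [0.4577, 0.1114, 0.1152]
eef_rot: [-180.0, 0.0, 53.0]
wrist_force: [-0.0, 0.4, -0.1]
opening: 0.0003
grip_force: 0.2
```

```bash
python3 - <<'E'
from h import *
w=snap("wrist","w12"); strip(w); now([.433,.180,.115],[180,0,17])
from rig import ctrl; print(np.round(ctrl.sense()["joints"],1))
p=ctrl.sense()["tool_pos"];a=np.radians(ctrl.sense()["eef_rot"][2]); d=np.array([.5333,.180])-p[:2]
print("Q",d@[np.cos(a),np.sin(a)],d@[np.sin(a),-np.cos(a)])
E
```

```text
[399, 0, 241, 308, 33345] [576.8 105.2] [376.5 171.2] [[0.555, 0.194], [0.649, 0.205], [0.74, -0.027], [0.578, 0.023]]
[355, 66, 19, 18, 273] [364.   74.5] [17. 18.] [[0.527, 0.183], [0.532, 0.179], [0.529, 0.174], [0.524, 0.178]]
[441, 106, 122, 163, 4027] [504.4 186. ] [187.4  25.3] [[0.541, 0.151], [0.551, 0.152], [0.563, 0.071], [0.551, 0.072]]
[350, 113, 36, 201, 4012] [367.9 213.3] [ 21.2 201.5] [[0.473, 0.111], [0.52, 0.168], [0.526, 0.163], [0.479, 0.105]]
[394, 127, 108, 88, 3820] [449.6 168.3] [129.  39.] [[0.524, 0.157], [0.538, 0.158], [0.546, 0.109], [0.531, 0.108]]
16.6167 [0.4586 0.1105 0.1154] [ 1.7996e+02 -2.0000e-02  5.3160e+01] [ 0.1 -0.3  0.5] 0.0006
[0.134, -0.207, 0.001, 0.001, -0.0, 0.603]
[-48.7  18.8  33.  123.7 -15.4  41.4 -42.3]
Q 0.10044102923537238 0.018135080822405926
```

>>> move_arm:
  rows:
    - [[-0.003, 0.018, 0, 0, 0, -0.05], [-0.005, 0.035, 0, 0, 0, -0.1], [-0.006, 0.053, 0, 0, 0, -0.15], [-0.006, 0.071, 0, 0, 0, -0.2], [-0.005, 0.089, 0, 0, 0, -0.25], [-0.003, 0.107, 0, 0, 0, -0.3], [0, 0.124, 0, 0, 0, -0.35], [0.004, 0.142, 0, 0, 0, -0.4], [0.009, 0.157, 0, 0, 0, -0.445], [0.013, 0.171, 0, 0, 0, -0.485], [0.017, 0.182, 0, 0, 0, -0.52], [0.02, 0.192, 0, 0, 0, -0.55]]

```text
time_s: 17.62
tool_pos: [0.5074, 0.0816, 0.1152]
eef_rot: [-180.0, -0.0, 85.9]
wrist_force: [-0.5, 0.2, 0.2]
opening: 0.0004
grip_force: 0.1
```

```bash
python3 - <<'E'
from h import *
w=snap("wrist","w13"); strip(w); now([.433,.180,.115],[180,0,97])
from rig import ctrl; print(np.round(ctrl.sense()["joints"],1))
p=ctrl.sense()["tool_pos"];a=np.radians(ctrl.sense()["eef_rot"][2]); d=np.array([.5333,.180])-p[:2]
print("Q",d@[np.cos(a),np.sin(a)],d@[np.sin(a),-np.cos(a)])
Q=np.array([.1005,.018,0])
for f in range(1,17):
    r=R.from_rotvec([0,0,-np.radians(f)]); s=(Q-r.apply(Q))/.3; print(f,np.round(s[:2],4).tolist(),round(-f/60,3))
E
```

```text
[424, 4, 202, 318, 37852] [532.1 156.5] [327.1 174.9] [[0.554, 0.202], [0.641, 0.227], [0.679, 0.07], [0.57, 0.076]]
[354, 67, 18, 17, 257] [362.5  75. ] [16. 17.] [[0.527, 0.179], [0.533, 0.179], [0.533, 0.173], [0.527, 0.173]]
[349, 115, 32, 199, 3571] [364.8 214.4] [ 19.2 198.8] [[0.52, 0.089], [0.529, 0.162], [0.536, 0.161], [0.528, 0.088]]
[385, 155, 31, 122, 1576] [400.8 215.4] [124.2  14.6] [[0.536, 0.148], [0.541, 0.148], [0.547, 0.103], [0.542, 0.102]]
[380, 177, 18, 86, 904] [385.8 219.7] [85.3 13.6] [[0.531, 0.14], [0.536, 0.14], [0.54, 0.109], [0.535, 0.109]]
[409, 181, 31, 135, 2052] [427.9 248.1] [134.   23.7] [[0.544, 0.138], [0.553, 0.138], [0.561, 0.085], [0.551, 0.085]]
17.6667 [0.5079 0.0813 0.1152] [1.7998e+02 1.0000e-02 8.6000e+01] [0.6 0.3 0.3] 0.0005
[0.311, -0.272, 0.001, 0.0, 0.0, -0.183]
[-36.1  21.5  24.6 117.9 -12.9  43.1  -7.5]
Q 0.10021632923623217 0.018459378580620828
1 [-0.001, 0.0059] -0.017
2 [-0.0019, 0.0117] -0.033
3 [-0.0027, 0.0176] -0.05
4 [-0.0034, 0.0235] -0.067
5 [-0.004, 0.0294] -0.083
6 [-0.0044, 0.0353] -0.1
7 [-0.0048, 0.0413] -0.117
8 [-0.0051, 0.0472] -0.133
9 [-0.0053, 0.0531] -0.15
10 [-0.0053, 0.0591] -0.167
11 [-0.0053, 0.065] -0.183
12 [-0.0052, 0.071] -0.2
13 [-0.0049, 0.0769] -0.217
14 [-0.0046, 0.0828] -0.233
15 [-0.0041, 0.0887] -0.25
16 [-0.0036, 0.0947] -0.267
```

>>> move_arm:
  rows:
    - [[-0.001, 0.006, 0, 0, 0, -0.017], [-0.002, 0.012, 0, 0, 0, -0.033], [-0.003, 0.018, 0, 0, 0, -0.05], [-0.003, 0.0235, 0, 0, 0, -0.067], [-0.004, 0.0295, 0, 0, 0, -0.083], [-0.0045, 0.035, 0, 0, 0, -0.1], [-0.005, 0.041, 0, 0, 0, -0.117], [-0.005, 0.047, 0, 0, 0, -0.133], [-0.005, 0.053, 0, 0, 0, -0.15], [-0.005, 0.056, 0, 0, 0, -0.158], [-0.005, 0.056, 0, 0, 0, -0.158]]

```text
time_s: 18.58
tool_pos: [0.5242, 0.0785, 0.1153]
eef_rot: [180.0, 0.0, 95.4]
wrist_force: [-0.4, -0.2, 0.0]
opening: 0.0007
grip_force: 0.1
```

>>> move_arm:
  rows:
    - [[0, 0.002, 0, 0, 0, -0.005], [0, 0.004, 0, 0, 0, -0.01], [0, 0.006, 0, 0, 0, -0.016], [0, 0.006, 0, 0, 0, -0.016]]

```text
time_s: 18.92
tool_pos: [0.5258, 0.0787, 0.1153]
eef_rot: [180.0, -0.0, 96.3]
wrist_force: [-0.3, 0.3, 0.1]
opening: 0.0008
grip_force: 0.1
```

>>> move_arm:
  rows:
    - [[0, 0.0015, 0, 0, 0, 0], [0, 0.003, 0, 0, 0, 0], [0, 0.0045, 0, 0, 0, 0], [0, 0.006, 0, 0, 0, 0], [0, 0.006, 0, 0, 0, 0]]

```text
time_s: 19.33
tool_pos: [0.5277, 0.0789, 0.1153]
eef_rot: [180.0, -0.0, 96.3]
wrist_force: [-0.3, -0.9, 0.4]
opening: 0.0008
grip_force: 0.1
```

```bash
python3 - <<'E'
from h import *
w=snap("wrist","w14"); strip(w)
t=snap("top","t14"); s=snap("scene","s14"); strip(t) if 0 else None
cv2.imwrite("pics/t14.png",t["img"][...,::-1])
E
```

```text
[427, 17, 97, 83, 3743] [470.4  61.7] [103.8  64.3] [[0.55, 0.178], [0.555, 0.202], [0.596, 0.201], [0.59, 0.175]]
[537, 53, 19, 28, 283] [545.   65.6] [27.9 16.7] [[0.598, 0.199], [0.606, 0.203], [0.61, 0.193], [0.602, 0.189]]
[348, 67, 18, 17, 256] [356.5  75. ] [16. 17.] [[0.528, 0.178], [0.534, 0.179], [0.534, 0.173], [0.529, 0.172]]
[429, 80, 31, 75, 1345] [444. 117.] [74. 30.] [[0.557, 0.178], [0.568, 0.18], [0.571, 0.154], [0.56, 0.152]]
[468, 103, 100, 114, 5534] [513.4 152. ] [ 93.  116.1] [[0.573, 0.137], [0.576, 0.18], [0.619, 0.183], [0.615, 0.135]]
[349, 116, 25, 198, 2780] [361.5 214.7] [ 17.9 197.6] [[0.539, 0.089], [0.533, 0.161], [0.539, 0.162], [0.546, 0.089]]
[556, 149, 23, 23, 294] [567. 160.] [22. 22.] [[0.614, 0.164], [0.626, 0.166], [0.628, 0.157], [0.616, 0.155]]
[450, 175, 57, 72, 2257] [474.2 212.3] [68.2 52.3] [[0.564, 0.131], [0.573, 0.148], [0.6, 0.137], [0.59, 0.118]]
[419, 228, 23, 76, 459] [429.6 266.1] [18.3 75.3] [[0.566, 0.096], [0.562, 0.125], [0.569, 0.125], [0.573, 0.095]]
```

>>> move_arm:
  rows:
    - [[0, 0.0015, 0, 0, 0, 0], [0, 0.003, 0, 0, 0, 0], [0, 0.0045, 0, 0, 0, -0.01], [0, 0.005, 0, 0, 0, -0.02], [0, 0.005, 0, 0, 0, -0.02]]

```text
time_s: 19.9
tool_pos: [0.5291, 0.0791, 0.1153]
eef_rot: [180.0, -0.0, 97.6]
wrist_force: [0.4, -0.6, -0.2]
opening: 0.0005
grip_force: 0.1
```

>>> move_arm:
  rows:
    - [[0, 0.001, 0, 0, 0, 0], [0, 0.002, 0, 0, 0, 0], [0, 0.003, 0, 0, 0, 0], [0, 0.003, 0, 0, 0, 0]]

```text
time_s: 20.23
tool_pos: [0.53, 0.0792, 0.1153]
eef_rot: [180.0, 0.0, 97.5]
wrist_force: [0.9, -0.1, 0.1]
opening: 0.0004
grip_force: 0.1
```

>>> move_arm:
  rows:
    - [[0, 0.001, 0, 0, 0, 0], [0, 0.002, 0, 0, 0, 0], [0, 0.003, 0, 0, 0, 0], [0, 0.003, 0, 0, 0, 0]]

```text
time_s: 20.57
tool_pos: [0.5309, 0.0793, 0.1152]
eef_rot: [180.0, -0.0, 97.5]
wrist_force: [-0.9, 0.3, -0.1]
opening: 0.0005
grip_force: 0.1
```

>>> move_arm:
  rows:
    - [[0, 0.001, 0, 0, 0, 0], [0, 0.002, 0, 0, 0, 0], [0, 0.003, 0, 0, 0, 0], [0, 0.003, 0, 0, 0, 0]]

```text
time_s: 20.9
tool_pos: [0.5318, 0.0794, 0.1152]
eef_rot: [-180.0, -0.0, 97.5]
wrist_force: [-1.1, -0.4, -0.6]
opening: 0.0007
grip_force: 0.1
```

>>> move_arm:
  rows:
    - [[0, 0.001, 0, 0, 0, 0], [0, 0.002, 0, 0, 0, 0], [0, 0.003, 0, 0, 0, 0], [0, 0.003, 0, 0, 0, 0]]

```text
time_s: 21.23
tool_pos: [0.5324, 0.0795, 0.1152]
eef_rot: [-180.0, -0.0, 97.5]
wrist_force: [-1.6, -0.4, 1.5]
opening: 0.0003
grip_force: 0.6
```

```bash
python3 - <<'E'
from h import *
for n in ("w13","w14",None):
    w=snap("wrist","w15") if n is None else load(n)
    g=cv2.cvtColor(w["img"],cv2.COLOR_RGB2GRAY)
    print(n)
    for r in (140,200,260): print(r,g[r,335:400].tolist())
E
```

```text
w13
140 [89, 88, 88, 87, 88, 88, 87, 88, 87, 89, 90, 88, 88, 88, 90, 89, 89, 90, 88, 90, 94, 118, 148, 166, 173, 182, 188, 193, 194, 193, 192, 192, 192, 193, 193, 191, 192, 192, 193, 192, 191, 192, 191, 191, 189, 179, 168, 156, 121, 109, 108, 108, 109, 109, 107, 108, 107, 107, 106, 105, 107, 106, 105, 106, 106]
200 [80, 90, 89, 87, 89, 91, 91, 90, 90, 91, 90, 90, 91, 91, 91, 91, 90, 104, 135, 159, 171, 177, 185, 192, 193, 193, 193, 193, 192, 193, 193, 193, 192, 193, 193, 192, 192, 191, 190, 190, 189, 177, 168, 158, 133, 175, 188, 187, 188, 187, 187, 187, 188, 189, 187, 177, 164, 190, 194, 193, 193, 193, 191, 191, 191]
260 [89, 89, 89, 90, 90, 90, 89, 90, 91, 90, 89, 88, 90, 102, 136, 166, 175, 181, 192, 195, 196, 197, 196, 196, 196, 195, 194, 195, 193, 194, 192, 192, 192, 191, 191, 185, 175, 167, 153, 120, 152, 156, 157, 156, 156, 156, 157, 157, 141, 148, 183, 195, 193, 192, 190, 190, 190, 189, 190, 189, 189, 189, 189, 182, 162]
w14
140 [94, 91, 93, 94, 94, 94, 93, 94, 94, 96, 94, 94, 94, 93, 94, 97, 122, 152, 170, 174, 180, 186, 189, 190, 189, 189, 189, 188, 187, 187, 188, 187, 188,
[... 1009 characters left out ...]
 92, 94, 92, 95, 93, 94, 95, 94, 96, 96, 94, 94, 94, 95, 95, 95]
200 [96, 96, 96, 95, 96, 96, 97, 96, 96, 101, 123, 151, 166, 174, 179, 185, 187, 187, 187, 187, 187, 187, 186, 187, 186, 185, 186, 185, 186, 185, 186, 183, 183, 173, 161, 150, 135, 145, 181, 183, 182, 182, 181, 182, 181, 182, 182, 181, 182, 182, 181, 182, 180, 181, 181, 182, 182, 181, 182, 183, 185, 182, 133, 101, 98]
260 [95, 94, 95, 97, 96, 96, 96, 95, 98, 120, 150, 171, 176, 183, 189, 190, 190, 190, 189, 188, 187, 188, 187, 188, 187, 185, 186, 184, 185, 184, 183, 175, 162, 151, 135, 144, 182, 183, 182, 182, 181, 180, 179, 180, 180, 180, 179, 179, 179, 179, 180, 180, 180, 181, 180, 180, 183, 182, 180, 121, 98, 98, 98, 98, 98]
```

>>> move_arm:
  rows:
    - [[0, 0.001, 0, 0, 0, 0], [0, 0.002, 0, 0, 0, 0], [0, 0.003, 0, 0, 0, 0], [0, 0.003, 0, 0, 0, 0]]

```text
time_s: 21.62
tool_pos: [0.5326, 0.0795, 0.1151]
eef_rot: [-179.9, -0.0, 97.5]
wrist_force: [-5.1, -0.9, 4.0]
opening: 0.0003
grip_force: 2.8
```

```bash
python3 - <<'E'
from h import *
w=load("w15")
pts=[onz(w,(l+r)/2,v,.150,True) for v,l,r in ((140,345.5,372),(200,345,370.5),(260,344.3,368.5))]
d=pts[0]-pts[2];print(np.round(pts,4).tolist(),"door yaw",np.degrees(np.arctan2(d[1],d[0]))-90)
E
```

```text
[[0.5376, 0.1538, 0.15], [0.5404, 0.1331, 0.15], [0.5434, 0.1113, 0.15]] door yaw 7.670102905185857
```

The door is pressed against the rim at about 5 N, with a yaw of 7.7° against the box's 7°. Now backing straight off and then going up.

>>> move_arm:
  rows:
    - [[0, -0.003, 0, 0, 0, 0], [0, -0.008, 0, 0, 0, 0], [0, -0.02, 0, 0, 0, 0], [0, -0.05, 0, 0, 0, 0], [0, -0.1, 0, 0, 0, 0], [0, -0.15, 0, 0, 0, 0], [0, -0.18, -0.05, 0, 0, 0], [0, -0.2, -0.15, 0, 0, 0], [0, -0.2, -0.25, 0, 0, 0], [0, -0.2, -0.35, 0, 0, 0], [0, -0.2, -0.4, 0, 0, 0], [0, -0.2, -0.4, 0, 0, 0]]

```text
time_s: 22.62
tool_pos: [0.4758, 0.0723, 0.2387]
eef_rot: [179.6, -0.1, 97.5]
wrist_force: [1.2, -0.1, 1.0]
opening: 0.0006
grip_force: 0.0
```

```bash
python3 - <<'E'
from h import *
w=snap("wrist","w16"); t=snap("top","t16")
now([.5,.08,.2],[180,0,97.5])
# where should the shut door's top strip be, and pin/knuckle, in wrist view
b=np.radians(7.7);P=np.array([.5333,.180]);dv=np.array([np.sin(b),-np.cos(b)])
g=cv2.cvtColor(w["img"],cv2.COLOR_RGB2GRAY)
ctr=[]
for r in (.03,.06,.09,.12):
    q=P+r*dv; n=np.array([-np.cos(b),-np.sin(b)])
    prof=[]
    for o in np.arange(-.012,.0125,.001):
        u,v=proj(w,[*(q+n*o),.150],True); prof.append(int(g[int(round(v)),int(round(u))]) if 0<=u<640 and 0<=v<480 else -1)
    print(r,np.round(proj(w,[*q,.150],True)),prof)
u,v=proj(w,[*P,.125],True);u,v=int(u),int(v);print(u,v);print(g[v-9:v+10:2,u-14:u+15:2])
# bystanders unchanged in top view? (robot region masked by eye)
a=load("top0")["img"].astype(int);d=(np.abs(a-t["img"]).max(2)>40).astype(np.uint8)
n,lab,st,ce=cv2.connectedComponentsWithStats(d)
print([s.tolist() for s in st[1:] if s[4]>25])
E
```

```text
22.7167 [0.4738 0.072  0.2354] [ 1.7993e+02 -5.0000e-02  9.7530e+01] [-0.4  0.1 -1. ] 0.0004
[0.015, 0.09, 0.118, 0.001, -0.001, 0.0]
0.03 [418. 148.] [103, 104, 105, 106, 108, 108, 109, 156, 183, 198, 199, 199, 201, 202, 202, 184, 163, 101, 101, 100, 103, 103, 103, 102, 101]
0.06 [417. 190.] [193, 195, 193, 194, 195, 196, 194, 174, 185, 197, 198, 200, 201, 203, 203, 196, 153, 113, 104, 104, 105, 103, 102, 102, 101]
0.09 [415. 232.] [194, 193, 193, 194, 194, 193, 196, 191, 179, 189, 198, 199, 201, 201, 203, 202, 177, 127, 106, 104, 104, 104, 104, 105, 103]
0.12 [412. 272.] [104, 103, 102, 101, 100, 101, 100, 104, 142, 182, 197, 197, 199, 203, 202, 204, 193, 139, 107, 104, 104, 104, 104, 101, 107]
409 107
[[117 115 114 100  90 100 101 107 109  94  94  90  86  82  65]
 [117 106  65  76 109 111 110 109 114 112 107 110 117 116  69]
 [103  61  77 115 112 106 122 177 170 117 111 108 108 116  67]
 [ 64  59 107 115 105 116 211 220 221 209 105 115 109 110  65]
 [ 59  65 117 113  98 151 215 215 219 221 141 102 113 103  66]
 [ 62  78 119 110 116 167 217 214 214 220 144  85 116 106  67]
 [ 66  74 117 111 126 140 210 217 215 214  96  74 117 109  65]
 [ 67  70 114 113 125 139 155 182 185 123  61  95 114 110  68]
 [ 71  70 108 116 107 132 129 130  92  58  61 106 114 115  69]
 [ 88  71  85 118 111 102 104  93  63  68 102 115 111 113  66]]
[[235, 163, 81, 169, 2734], [404, 204, 34, 66, 478], [293, 258, 8, 17, 66], [282, 278, 35, 36, 640], [272, 288, 15, 53, 294], [320, 302, 10, 14, 57], [254, 333, 20, 23, 99], [254, 352, 99, 128, 5159], [256, 357, 8, 29, 97], [0, 383, 12, 11, 84], [290, 412, 80, 68, 2272], [296, 426, 34, 8, 129]]
```

```bash
python3 - <<'E'
from h import *
from scipy.ndimage import map_coordinates
b=np.radians(7.5);P=np.array([.5333,.180]);dv=np.array([np.sin(b),-np.cos(b)]);n=np.array([-np.cos(b),-np.sin(b)])
snap("wrist","w17")
for f in ("w15","w16","w17"):
    w=load(f);g=cv2.cvtColor(w["img"],cv2.COLOR_RGB2GRAY).astype(float);L=[]
    for r in np.arange(.025,.13,.005):
        o=np.arange(-.001,.010,.0002); uv=np.array([proj(w,[*(P+r*dv+n*x),.150],True) for x in o])
        p=map_coordinates(g,[uv[:,1],uv[:,0]],order=1); i=np.argmax(p<145)
        L.append((r,o[i]*1e3))
    L=np.array(L); m=(L[:,1]>2)&(L[:,0]<(.08 if f=="w15" else .13)); c=np.polyfit(L[m,0]*1e3,L[m,1],1); print(f,np.round(L[:,1],1).tolist(),"yaw",7.5-np.degrees(c[0]))
E
```

```text
w15 [3.6, 3.6, 3.6, 3.4, 3.4, 3.4, 3.4, 3.4, 3.4, 3.4, 3.2, 3.2, 3.2, 2.0, -1.0, -1.0, -1.0, -1.0, -1.0, -1.0, -1.0] yaw 7.854192091535418
w16 [4.0, 4.0, 4.0, 4.2, 4.2, 4.2, 4.2, 4.4, 4.4, 4.4, 4.4, 4.4, 4.4, 4.4, 4.6, 4.6, 4.6, 4.6, 4.8, 4.8, 4.8] yaw 7.047586572156441
w17 [4.0, 4.2, 4.2, 4.2, 4.2, 4.2, 4.4, 4.4, 4.4, 4.4, 4.4, 4.4, 4.4, 4.6, 4.6, 4.6, 4.6, 4.8, 4.8, 4.8, 4.8] yaw 7.080327017592489
```

>>> move_arm:
  rows:
    - [[0, 0, 0.1, 0, 0, 0], [0, 0, 0.2, 0, 0, 0], [0, 0, 0.3, 0, 0, 0], [0, 0, 0.38, 0, 0, 0], [0, 0.05, 0.4, 0, 0, 0], [0, 0.1, 0.4, 0, 0, 0], [0, 0.14, 0.4, 0, 0, 0], [0, 0.16, 0.4, 0, 0, 0], [0, 0.175, 0.4, 0, 0, 0], [0, 0.18, 0.4, 0, 0, 0], [0, 0.18, 0.4, 0, 0, 0]]

```text
time_s: 23.68
tool_pos: [0.527, 0.0787, 0.1148]
eef_rot: [-179.9, 0.0, 97.5]
wrist_force: [0.5, 0.0, -0.5]
opening: 0.0004
grip_force: 0.0
```

```bash
cat > yaw.py <<'E'
from h import *
from scipy.ndimage import map_coordinates
import sys
b=np.radians(7.5);P=np.array([.5333,.180]);dv=np.array([np.sin(b),-np.cos(b)]);n=np.array([-np.cos(b),-np.sin(b)])
w=snap("wrist",sys.argv[1]);g=cv2.cvtColor(w["img"],cv2.COLOR_RGB2GRAY).astype(float);L=[]
for r in np.arange(.025,.085,.005):
    o=np.arange(-.001,.012,.0002); uv=np.array([proj(w,[*(P+r*dv+n*x),.150],True) for x in o])
    p=map_coordinates(g,[uv[:,1],uv[:,0]],order=1); i=np.argmax(p<145); L.append((r,o[i]*1e3))
L=np.array(L);m=L[:,1]>1;c=np.polyfit(L[m,0]*1e3,L[m,1],1);print(np.round(L[:,1],1).tolist(),"yaw",7.5-np.degrees(c[0]))
now([.5,.08,.2],[180,0,97.5])
E
python3 yaw.py w18
```

```text
[3.8, 3.8, 3.8, 3.8, 3.8, 3.8, 4.0, 3.8, 4.0, 4.0, 3.8, 4.0] yaw 7.307678502333711
23.7333 [0.5268 0.0787 0.115 ] [-179.95    0.     97.5 ] [-0.1 -0.2 -0.4] 0.0007
[0.016, -0.088, -0.283, -0.001, 0.0, 0.0]
```

>>> move_arm:
  rows:
    - [[0, 0.003, 0, 0, 0, 0], [0, 0.006, 0, 0, 0, 0], [0, 0.009, 0, 0, 0, 0], [0, 0.011, 0, 0, 0, 0], [0, 0.013, 0, 0, 0, 0], [0, 0.015, 0, 0, 0, 0], [0, 0.016, 0, 0, 0, 0], [0, 0.017, 0, 0, 0, 0], [0, 0.018, 0, 0, 0, 0], [0, 0.019, 0, 0, 0, 0], [0, 0.019, 0, 0, 0, 0]]

```text
time_s: 24.65
tool_pos: [0.5325, 0.0795, 0.1151]
eef_rot: [-179.9, -0.0, 97.5]
wrist_force: [-2.9, -0.7, 4.0]
opening: 0.0006
grip_force: 2.0
```

```bash
python3 yaw.py w19
```

```text
[3.6, 3.6, 3.4, 3.4, 3.4, 3.4, 3.4, 3.4, 3.4, 3.4, 3.2, 3.2] yaw 7.820535829443815
24.7 [0.5326 0.0795 0.1152] [-179.93   -0.     97.51] [-3.9 -0.7  3.5] 0.0006
[0.016, -0.108, -0.283, -0.001, -0.0, 0.0]
```

>>> move_arm:
  rows:
    - [[0, -0.0005, 0, 0, 0, 0], [0, -0.001, 0, 0, 0, 0], [0, -0.0015, 0, 0, 0, 0], [0, -0.002, 0, 0, 0, 0], [0, -0.0025, 0, 0, 0, 0], [0, -0.003, 0, 0, 0, 0], [0, -0.004, 0, 0, 0, 0], [0, -0.006, 0, 0, 0, 0], [0, -0.01, 0, 0, 0, 0], [0, -0.015, 0, 0, 0, 0], [0, -0.019, 0, 0, 0, 0], [0, -0.019, 0, 0, 0, 0]]

```text
time_s: 25.7
tool_pos: [0.5274, 0.0789, 0.1153]
eef_rot: [180.0, -0.0, 97.5]
wrist_force: [-0.1, -1.6, 0.0]
opening: -0.0
grip_force: 0.0
```

```bash
python3 yaw.py w20
```

```text
[3.8, 3.8, 3.8, 3.8, 3.8, 3.8, 4.0, 4.0, 4.0, 4.0, 4.0, 4.0] yaw 7.211517753500565
25.75 [0.5275 0.0789 0.1153] [ 1.7999e+02 -1.0000e-02  9.7510e+01] [0.  0.4 0.6] 0.0008
[0.016, -0.09, -0.282, 0.0, -0.0, 0.0]
```

>>> move_arm:
  rows:
    - [[0, 0.004, 0, 0, 0, 0], [0, 0.007, 0, 0, 0, 0], [0, 0.009, 0, 0, 0, 0], [0, 0.011, 0, 0, 0, 0], [0, 0.012, 0, 0, 0, 0], [0, 0.013, 0, 0, 0, 0], [0, 0.0135, 0, 0, 0, 0], [0, 0.014, 0, 0, 0, 0], [0, 0.0145, 0, 0, 0, 0], [0, 0.015, 0, 0, 0, 0], [0, 0.015, 0, 0, 0, 0]]

```text
time_s: 26.67
tool_pos: [0.532, 0.0795, 0.1152]
eef_rot: [-180.0, -0.0, 97.5]
wrist_force: [0.0, -0.1, -0.1]
opening: 0.0001
grip_force: 0.0
```

```bash
python3 yaw.py w21
```

```text
[3.8, 3.8, 3.6, 3.6, 3.6, 3.6, 3.6, 3.6, 3.6, 3.6, 3.6, 3.6] yaw 7.660267914721908
26.7167 [0.532  0.0795 0.1152] [-180.     -0.     97.51] [ 0.2 -0.5  0.1] 0.0006
[0.016, -0.105, -0.283, -0.0, -0.0, 0.0]
```

>>> move_arm:
  rows:
    - [[0, -0.0005, 0, 0, 0, 0], [0, -0.001, 0, 0, 0, 0], [0, -0.0015, 0, 0, 0, 0], [0, -0.002, 0, 0, 0, 0], [0, -0.0025, 0, 0, 0, 0], [0, -0.003, 0, 0, 0, 0], [0, -0.0035, 0, 0, 0, 0], [0, -0.004, 0, 0, 0, 0], [0, -0.005, 0, 0, 0, 0], [0, -0.007, 0, 0, 0, 0], [0, -0.01, 0, 0, 0, 0], [0, -0.015, 0, 0, 0, 0]]

```text
time_s: 27.72
tool_pos: [0.5275, 0.0789, 0.1153]
eef_rot: [180.0, -0.0, 97.5]
wrist_force: [0.1, 0.7, -0.1]
opening: 0.0004
grip_force: 0.0
```

```bash
python3 yaw.py w22
```

```text
[3.8, 3.8, 3.8, 3.8, 3.8, 3.8, 3.8, 3.8, 3.8, 3.8, 3.8, 3.8] yaw 7.5
27.7667 [0.5271 0.0788 0.1152] [-179.98   -0.     97.5 ] [-0.7 -0.7  0. ] 0.0
[0.016, -0.089, -0.283, -0.0, -0.0, 0.0]
```

>>> move_arm:
  rows:
    - [[0, -0.01, 0, 0, 0, 0], [0, -0.03, 0, 0, 0, 0], [0, -0.07, 0, 0, 0, 0], [0, -0.12, 0, 0, 0, 0], [0, -0.16, 0, 0, 0, 0], [0, -0.18, -0.05, 0, 0, 0], [0, -0.18, -0.15, 0, 0, 0], [0, -0.18, -0.25, 0, 0, 0], [0, -0.18, -0.35, 0, 0, 0], [0, -0.18, -0.4, 0, 0, 0], [0, -0.18, -0.4, 0, 0, 0], [0, -0.18, -0.4, 0, 0, 0]]

```text
time_s: 28.77
tool_pos: [0.4739, 0.0719, 0.2357]
eef_rot: [179.9, -0.1, 97.5]
wrist_force: [-0.8, -0.4, -0.9]
opening: 0.001
grip_force: 0.0
```

```bash
python3 yaw.py w23 && python3 -c "
from rig import ticket
print(ticket.sign_off())"
```

```text
[4.0, 4.0, 4.2, 4.2, 4.2, 4.2, 4.4, 4.2, 4.4, 4.4, 4.4, 4.4] yaw 7.075290025986943
28.8167 [0.4733 0.0718 0.2347] [-1.7997e+02 -2.0000e-02  9.7520e+01] [-0.  -0.1 -0.7] 0.0005
[0.015, 0.092, 0.116, -0.001, -0.0, 0.0]
the job is handed in; nothing more can be done
None
```

The door sits home on both pins, is swung shut to within about a degree of the rim (it may stand 1–2 mm off at its free edge), and the job is handed in at 28.8 s with the arm clear.

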